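Press matching back covers onto the mini phones

TASK

Lay every phone on the bench in a nest of the press, open back up, with the cover of its own colour squarely on it. Once all are loaded, pull the sprung arm fully down, hold it there for two seconds, then ease it back up slowly under control (about three seconds or more), never letting it spring back by itself. Finally put each phone, cover still squarely on it, flat on the orange mat; leave the white cover and the other things on the bench alone.

Things in the scene. Friction and masses are not known exactly. Their poses are not given: they have to be found in the camera images.
- phone_red: mini phone with red shell, lying screen down with its open back up (battery and circuit board show): 90 x 44 x 12 mm, 0.09 kg. Origin: centre of its underside; x along its 90 mm side, y across, z up. May be absent (None)
- cover_red: red back cover of the red phone: flat plate 90 x 44 x 7 mm with a black camera dot, 0.025 kg; same outline as the phone, it simply lies on the phone's open back. Origin: centre of its underside; x along its 90 mm side, y across, z up
- phone_blue: mini phone with blue shell, lying screen down with its open back up (battery and circuit board show): 90 x 44 x 12 mm, 0.09 kg. Origin: centre of its underside; x along its 90 mm side, y across, z up. May be absent (None)
- cover_blue: blue back cover of the blue phone: flat plate 90 x 44 x 7 mm with a black camera dot, 0.025 kg; same outline as the phone, it simply lies on the phone's open back. Origin: centre of its underside; x along its 90 mm side, y across, z up
- phone_yellow: mini phone with yellow shell, lying screen down with its open back up (battery and circuit board show): 90 x 44 x 12 mm, 0.09 kg. Origin: centre of its underside; x along its 90 mm side, y across, z up. May be absent (None)
- cover_yellow: yellow back cover of the yellow phone: flat plate 90 x 44 x 7 mm with a black camera dot, 0.025 kg; same outline as the phone, it simply lies on the phone's open back. Origin: centre of its underside; x along its 90 mm side, y across, z up
- press: grey hand press, fixed: base plate 290 x 215 x 12 mm with three nests in a row along its x axis. Origin: on the table under the middle nest; x along the row of nests, y towards the hinge of the pressing arm, z up
- nest0 (a point): centre of the floor of nest 0 (x = -95 mm in the press frame, 12 mm above the table): black rubber pad between two end stops (30 mm wide, 16 mm high) 100 mm apart along the press's y and, at its four corners, low side stops (6 x 12 mm, 8 mm high) 54 mm apart; the middle of its sides is open. A phone lies in it flat with its long side along the press's y
- nest1 (a point): centre of the floor of nest 1 (x = 0 mm in the press frame, 12 mm above the table): black rubber pad between two end stops (30 mm wide, 16 mm high) 100 mm apart along the press's y and, at its four corners, low side stops (6 x 12 mm, 8 mm high) 54 mm apart; the middle of its sides is open. A phone lies in it flat with its long side along the press's y
- nest2 (a point): centre of the floor of nest 2 (x = 95 mm in the press frame, 12 mm above the table): black rubber pad between two end stops (30 mm wide, 16 mm high) 100 mm apart along the press's y and, at its four corners, low side stops (6 x 12 mm, 8 mm high) 54 mm apart; the middle of its sides is open. A phone lies in it flat with its long side along the press's y
- press_arm (a joint): angle of the press's sprung arm, rad: 0 = rest, leaning back 0.25 rad past upright, 0.25 = upright, 1.82 = fully down (stop). A spring drives it back to 0 (3 N at the handle at the top, 18 N at the bottom). Its plate, 250 mm wide, 65 to 165 mm from the hinge, has sprung rubber feet that press the covers from about 1.76 on; the feet stick out 31 mm
- press_hinge (a point): point on the arm's hinge axis: 115 mm from the middle nest along the press's y, 55 mm above the table. The axis runs along the press's x; from its rest the arm swings up and over, down towards the press's -y, over the nests
- press_handle (a point): middle of the arm's handle: a black round bar 16 mm in diameter, 150 mm long, parallel to the press's x axis, 200 mm from the hinge axis (249 mm above the table and 49 mm behind the hinge at rest, 55 mm when fully down); two thin struts 60 mm either side of this point join it to the plate
- done_mat: fixed orange mat for finished phones, 280 x 110 x 4 mm, room for three phones side by side along its x. Origin: centre of its underside; x along its 280 mm side
- spare_cover: bystander, leave alone: white back cover 90 x 44 x 7 mm that belongs to no phone here. Origin on its underside
- screwdriver: bystander, leave alone: screwdriver lying on the bench, about 0.2 m long. Origin on its underside
- brush: bystander, leave alone: flat brush lying beyond the press. Origin on its underside
- tape: bystander, leave alone: yellow roll of tape lying flat, 64 mm across, 20 mm high. Origin on its underside
- pill_jar: bystander, leave alone: white jar, 56 mm across, 80 mm tall. Origin on its underside
- parts_tub: bystander, leave alone: clear tub of small parts, 120 x 100 x 55 mm. Origin on its underside
- tweezers: bystander, leave alone: steel tweezers, 120 mm long. Origin on its underside
Mind the look-alikes: they are no part of the job. What is shaped like the cover_blue but pink is not meant.

How it is judged (in metres and radians):
On the way, in this order (a step that is already met when the one before it is completed fails the run):
1. every phone lies in a nest with the cover of its own colour squarely on it, the press arm up (horizontal distance between cover_red and phone_red below 0.009 m and angle between the x axis of cover_red and the x axis of phone_red, either way round below 0.15 rad and z of cover_red in the frame of phone_red between 0.01 and 0.015 m and (horizontal distance between phone_red and nest0 below 0.013 m or horizontal distance between phone_red and nest1 below 0.013 m or horizontal distance between phone_red and nest2 below 0.013 m) and angle between the x axis of each of phone_red, phone_blue, phone_yellow and the y axis of press, either way round below 0.15 rad and z of each of phone_red, phone_blue, phone_yellow in the frame of press below 0.016 m and horizontal distance between cover_blue and phone_blue below 0.009 m and angle between the x axis of cover_blue and the x axis of phone_blue, either way round below 0.15 rad and z of cover_blue in the frame of phone_blue between 0.01 and 0.015 m and (horizontal distance between phone_blue and nest0 below 0.013 m or horizontal distance between phone_blue and nest1 below 0.013 m or horizontal distance between phone_blue and nest2 below 0.013 m) and horizontal distance between cover_yellow and phone_yellow below 0.009 m and angle between the x axis of cover_yellow and the x axis of phone_yellow, either way round below 0.15 rad and z of cover_yellow in the frame of phone_yellow between 0.01 and 0.015 m and (horizontal distance between phone_yellow and nest0 below 0.013 m or horizontal distance between phone_yellow and nest1 below 0.013 m or horizontal distance between phone_yellow and nest2 below 0.013 m) and value of joint press_arm below 0.3 rad), for 0.3 s.
2. the arm is held fully down and presses every covered phone into its nest (horizontal distance between cover_red and phone_red below 0.009 m and angle between the x axis of cover_red and the x axis of phone_red, either way round below 0.15 rad and z of cover_red in the frame of phone_red between 0.01 and 0.015 m and (horizontal distance between phone_red and nest0 below 0.013 m or horizontal distance between phone_red and nest1 below 0.013 m or horizontal distance between phone_red and nest2 below 0.013 m) and angle between the x axis of each of phone_red, phone_blue, phone_yellow and the y axis of press, either way round below 0.15 rad and z of each of phone_red, phone_blue, phone_yellow in the frame of press below 0.016 m and horizontal distance between cover_blue and phone_blue below 0.009 m and angle between the x axis of cover_blue and the x axis of phone_blue, either way round below 0.15 rad and z of cover_blue in the frame of phone_blue between 0.01 and 0.015 m and (horizontal distance between phone_blue and nest0 below 0.013 m or horizontal distance between phone_blue and nest1 below 0.013 m or horizontal distance between phone_blue and nest2 below 0.013 m) and horizontal distance between cover_yellow and phone_yellow below 0.009 m and angle between the x axis of cover_yellow and the x axis of phone_yellow, either way round below 0.15 rad and z of cover_yellow in the frame of phone_yellow between 0.01 and 0.015 m and (horizontal distance between phone_yellow and nest0 below 0.013 m or horizontal distance between phone_yellow and nest1 below 0.013 m or horizontal distance between phone_yellow and nest2 below 0.013 m) and value of joint press_arm above 1.75 rad and contact force between each of phone_red, phone_blue, phone_yellow and press above 2.2 N), for 1 s.
3. the arm is back up at rest (value of joint press_arm below 0.08 rad), for 0.2 s.
At the end, for the whole second after the job is handed in: Every phone present lies flat on the orange mat (its centre within 130 mm of the mat's centre along the mat and 45 mm across it), at rest, with the cover of its own colour on it (centres within 10 mm, turned less than 0.18 rad), and the press arm is up (below 0.08 rad) (horizontal distance between cover_red and phone_red below 0.01 m and angle between the x axis of cover_red and the x axis of phone_red, either way round below 0.18 rad and z of cover_red in the frame of phone_red between 0.01 and 0.015 m and x of phone_red in the frame of done_mat between -0.13 and 0.13 m and y of phone_red in the frame of done_mat between -0.045 and 0.045 m and z of each of phone_red, phone_blue, phone_yellow in the frame of done_mat below 0.008 m and angle between each of phone_red, phone_blue, phone_yellow's own z axis and vertical below 0.1 rad and linear speed of each of phone_red, phone_blue, phone_yellow below 0.02 m/s and horizontal distance between cover_blue and phone_blue below 0.01 m and angle between the x axis of cover_blue and the x axis of phone_blue, either way round below 0.18 rad and z of cover_blue in the frame of phone_blue between 0.01 and 0.015 m and x of phone_blue in the frame of done_mat between -0.13 and 0.13 m and y of phone_blue in the frame of done_mat between -0.045 and 0.045 m and horizontal distance between cover_yellow and phone_yellow below 0.01 m and angle between the x axis of cover_yellow and the x axis of phone_yellow, either way round below 0.18 rad and z of cover_yellow in the frame of phone_yellow between 0.01 and 0.015 m and x of phone_yellow in the frame of done_mat between -0.13 and 0.13 m and y of phone_yellow in the frame of done_mat between -0.045 and 0.045 m and value of joint press_arm below 0.08 rad); the robot touches nothing.
It fails at once if the press arm springs back faster than 1.2 rad/s (velocity of joint press_arm below -1.2 rad/s).
It fails at once if a bystander is moved by more than 30 mm (distance of any of spare_cover, screwdriver, brush, tape, pill_jar, parts_tub, tweezers from where it was at the start of the episode above 0.03 m).
Of phone_red, phone_blue, phone_yellow only 2 to 3 are there at a start; the rules pass over those that are not, and their reading is None.
At some moment in a run one of phone_red, phone_blue, phone_yellow may be knocked a few centimetres aside while the robot is not near it.
It also fails if it takes over 210 s, if anything falls off the work surface, if the arm or the gripper's body presses on something with over 40 N, if the wrist force passes 120 N, or if a joint passes its speed limit or range.

ROBOT

A 6-joint arm with a two-finger parallel gripper is mounted at the origin on the work surface. World frame = base frame: x ahead of the robot, y to its left, z up, the work surface at z = 0. Lengths are in m, angles in degrees, forces in N, time in s.
With the tool pointing down it reaches from about 0.35 to 0.875 m from the base axis. Payload 4.2 kg.
Tool frame: the origin (TCP) lies on the mounting face of the last link; the fingertips stand 182 mm ahead of it and the grasp point (between the pads) lies 164 mm ahead of it (r.tcp_to_grasp is the distance from the TCP to the grasp point, in m); z points along the fingers, y is the line along which they close (so a half turn about z gives the same grasp; the last joint's range is limited). The gripper opens to 87 mm and grips with 3 to 60 N. Pads are 19 mm wide; open, the fingers measure 117 mm over their backs; the gripper's body (75 mm by 190 mm) begins 51 mm behind the grasp point.
Start: joints at [87.296, 22.042, 0.453, 0, -68.411, -14.817], TCP at [0.188, 0.596, 0.405] pointing down, gripper open.
Joint ranges: [-179.83, 179.83], [-69.29, 118.12], [-61.27, 80.66], [-181.25, 117.63], [-171.15, -9.14], [-177.46, 177.46]. Speed limits (degrees/s): [159.86, 159.86, 180, 180, 180, 180].

INTERFACE

Orientations are given as a 3x3 rotation matrix whose columns are the frame's x, y, z axes.
In Python, from station import sense, eyes, r gives the robot as it stands.
- The arm moves only by the tool jog_arm, never from a script. Its argument "increments" is a list of rows, each a list of 4 numbers: the shift along the tool's x, y, z normalised to -1 to 1, where 1 is 0.02 m, then the turn about the tool's z normalised to -1 to 1, where 1 is 0.08 rad. A call has 1 to 10 rows; each row shifts and turns the commanded pose from where the row before left it, along the tool's axes as they then stand; what a row does not reach is not made up. A row lasts 1/10 s, in which the tool goes at most 50 mm and 8.59 degrees, less where a joint would pass 70% of its speed; a pose out of reach is approached as far as the arm can. A call with a number of a shift or a turn outside -1 to 1 is refused whole. A call with a gripper value outside its range is refused whole. "grip" is the finger opening in mm, from 0 to 87, set as the call begins (left out, the last holds). The fingers move at their own pace and stop on an object; the grip force is fixed at half the most. Time passes only in rows, so rows that do not move let the fingers close. It gives the time, the measured TCP pose, the force, the opening and the grip force at its end, in the units of the state.
- sense(): the state, without advancing time (a new reading comes with each control period).
- eyes.capture(name): name is "side" or "top"; returns the picture (384x512x3 uint8, blue, green, red); there is no depth.
- eyes.get_calibration(name): a dict with "camera_matrix" (3x3 intrinsics, pixels), "k1" (the pictures are not rectified: a ray, as slopes to the right and down, at radius r is drawn at 1 + k1 r^2 times it, then the intrinsics apply), "R" (3x3) and "t" (3): a world point X has camera coordinates R X + t. Camera axes: x right, y down, z forward; pixel columns grow to the right and rows downward; lengths in m; the calibration is good to about 2 mm. A picture is of the moment at which its call begins. get_calibration takes no time and is no camera call.
- r.finish_job(): hands the job in; it is judged then, once.
Trained networks look in the newest picture that a camera, given by its name, has taken for a name from the list of things; names that differ only in an ending like _2 or _b are one class to them, and where a whole thing is asked for, a point or a joint stands for the part that bears it (a point fixed in the world has none). Each returns a list of dicts, best first, with "conf" (0 to 1); they miss things now and then, are a little off and sometimes report something else, mostly with a low value. They report only what shows in the picture. A call takes as long as a camera call. They do not tell look-alikes from the thing itself.
- eyes.spot_in(camera, name): "centre" ([x, y, z] in m, in world coordinates, good to about 4 mm: the middle of the surface that is visible of it).
- eyes.outline_of(camera, name): "mask" (384x512 bool, what is visible of it).
The state is a dict: "time_s": time; "joints": joint angles; "joint_velocities": joint speeds; "effort": joint torques, N m; "tcp_pos": TCP position; "ee_rot": TCP orientation; "wrist_force": force on the tool from outside, world axes, zero at the start; "moment": the same for the moment, N m; "gripper_width": opening from 0.0 (shut) to 1.0 (fully open); "gripper_force": force on a finger pad.
Only numpy, scipy, OpenCV 4.12 (cv2) and the standard library are available. Lean on these libraries where they do the work, as an engineer would, in place of code of your own. Each camera call takes 0.05 s, during which the arm holds its last target. There are 200 camera calls.

## Working session

There is one attempt and no reset: what is moved stays moved. The work goes in short steps, Python scripts to look and compute and a tool call to move; the robot and the scene stay as the last step left them, time stands still between calls to the robot, and variables do not carry over. Pictures are saved under pics/ and viewed, at most 14 in all, crops included, and the job is handed in when it is done.

Besides the shell and the picture viewer there is one more tool, called after ">>>" in YAML: its name, and indented under it one key for each argument. jog_arm: Moves the arm, as the interface text tells. Its arguments: {"type":"object","properties":{"increments":{"type":"array"},"grip":{"type":"number"}},"required":["increments"]}

```bash
ls; mkdir -p pics; python3 - <<'E'
from station import sense, eyes, r
import cv2,numpy as np
s=sense();print(s['time_s'],s['tcp_pos'],np.round(s['ee_rot'],3),r.tcp_to_grasp)
for c in('side','top'):
    im=eyes.capture(c);cv2.imwrite(f'pics/{c}0.png',cv2.resize(im,(800,600)))
    k=eyes.get_calibration(c);print(c,np.round(k['camera_matrix'],1).tolist(),k['k1'],np.round(k['R'],3).tolist(),np.round(k['t'],3))
    for n in 'phone_red phone_blue phone_yellow cover_red cover_blue cover_yellow press press_arm done_mat spare_cover screwdriver brush tape pill_jar parts_tub tweezers'.split():
        print(c,n,[(np.round(d['centre'],3).tolist(),round(d['conf'],2)) for d in eyes.spot_in(c,n)])
E
```

```text
pics
0.0 [0.18806625 0.59581072 0.40367998] [[ 0.954 -0.301 -0.001]
 [-0.301 -0.954 -0.002]
 [ 0.     0.002 -1.   ]] 0.1635
side [[378.6, 0.0, 251.8], [0.0, 378.6, 192.4], [0.0, 0.0, 1.0]] -0.08909072826290843 [[0.996, -0.093, -0.0], [-0.054, -0.578, -0.814], [0.075, 0.811, -0.58]] [-0.472  0.148  1.11 ]
side phone_red [([0.369, -0.212, 0.009], 0.59), ([0.565, -0.35, 0.006], 0.56)]
side phone_blue [([0.434, -0.36, 0.01], 0.83), ([0.507, 0.055, 0.012], 0.28)]
side phone_yellow [([0.366, 0.217, 0.013], 0.6)]
side cover_red [([0.566, -0.351, 0.007], 0.85)]
side cover_blue [([0.538, -0.225, 0.01], 0.88), ([0.201, -0.295, 0.007], 0.8), ([0.366, 0.358, -0.0], 0.18)]
side cover_yellow [([0.538, 0.221, 0.011], 0.65)]
side press [([0.505, 0.061, 0.01], 0.76)]
side press_arm [([0.504, 0.084, 0.182], 0.79)]
side done_mat []
side spare_cover [([0.7, -0.242, 0.007], 0.63)]
side screwdriver [([0.302, -0.339, 0.023], 0.94), ([0.54, -0.225, 0.009], 0.57), ([0.43, -0.361, 0.012], 0.29)]
side brush [([0.734, 0.076, 0.014], 0.91), ([0.701, -0.243, 0.009], 0.22)]
side tape [([0.732, -0.113, 0.014], 0.84
[... 866 characters left out ...]
 [([0.501, 0.1, 0.201], 0.95)]
top done_mat [([0.492, 0.362, 0.004], 0.9), ([0.501, 0.098, 0.203], 0.74)]
top spare_cover [([0.702, -0.243, 0.008], 0.69), ([0.303, 0.26, 0.006], 0.4)]
top screwdriver [([0.306, -0.326, 0.024], 0.56), ([0.382, 0.228, 0.008], 0.34)]
top brush [([0.738, 0.08, 0.015], 0.64), ([0.432, -0.354, 0.012], 0.36), ([0.499, 0.025, 0.015], 0.36), ([0.304, -0.332, 0.022], 0.27)]
top tape [([0.726, -0.11, 0.023], 0.65)]
top pill_jar [([0.671, -0.38, 0.079], 0.94), ([0.569, -0.34, 0.009], 0.4), ([0.303, -0.328, 0.026], 0.26)]
top parts_tub [([0.717, 0.339, 0.021], 0.84)]
top tweezers [([0.569, -0.342, 0.006], 0.64), ([0.506, 0.024, 0.013], 0.54), ([0.304, 0.26, 0.009], 0.45)]
```

View pics/top0.png

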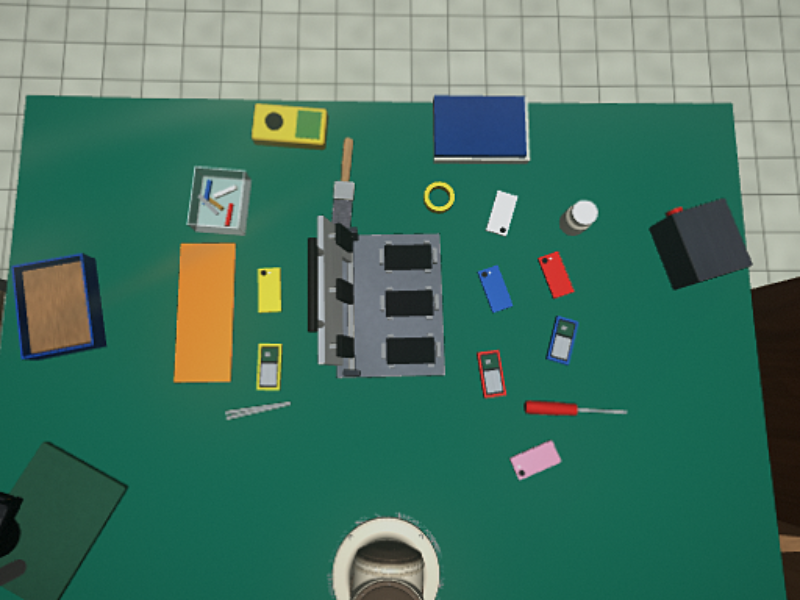

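View pics/side0.png

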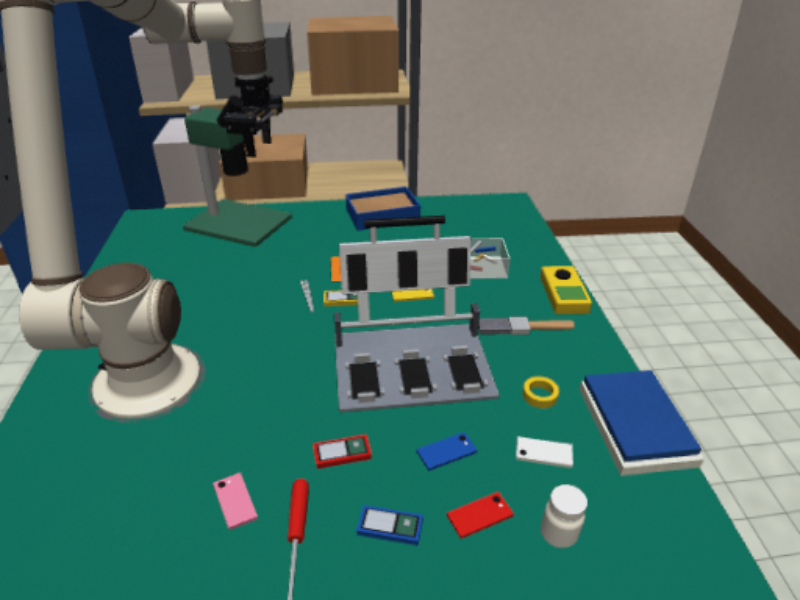

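Top view (800x600 px) shows:
- **Phones:** red (490,373), blue (562,340) and yellow (269,366).
- **Covers:** red (556,274), blue (495,288) and yellow (269,289).
- **Look-alikes to avoid:** pink cover (536,459) for the blue one, white cover (502,212), yellow tape ring (439,196) and meter (290,125) for yellow, and the blue book (480,128).
- **Nests:** the three black pads at (410,350), (409,303) and (409,257). The mat is orange at (205,312).

Next I measure these poses.

```bash
cat > h.py <<'E'
from station import sense, eyes, r
import cv2, numpy as np
HSV=dict(red=[(0,120,60),(8,255,255),(170,120,60),(180,255,255)],blue=[(105,120,50),(128,255,255)],yellow=[(22,120,90),(36,255,255)],
 orange=[(9,140,120),(20,255,255)],black=[(0,0,0),(180,255,45)])
def proj(c,X):
    k=eyes.get_calibration(c);P=np.asarray(X,float)@np.array(k['R']).T+k['t'];s=P[:,:2]/P[:,2:]
    s=s*(1+k['k1']*(s**2).sum(1,keepdims=True));K=np.array(k['camera_matrix']);return s@K[:2,:2].T+K[:2,2]
def unproj(c,uv,z):
    k=eyes.get_calibration(c);K=np.array(k['camera_matrix']);R=np.array(k['R']);t=np.array(k['t'])
    s=cv2.undistortPoints(np.array(uv,float).reshape(-1,1,2),K,np.array([k['k1'],0,0,0,0])).reshape(-1,2)
    d=np.c_[s,np.ones(len(s))]@R;o=-R.T@t
    return (o+d*((z-o[2])/d[:,2])[:,None])[:,:2]
def rect(c,uv,z):
    (x,y),(w,h),a=cv2.minAreaRect((unproj(c,uv,z)*1000).astype(np.float32))
    if w<h:a+=90;w,h=h,w
    return np.array([x/1000,y/1000,(a+90)%180-90]),w,h
def box(p,L,W,z0,z1):
    a=np.radians(p[2]);R=np.array([[np.cos(a),-np.sin(a)],[np.sin(a),np.cos(a)]])
    q=np.array([[i*L/2,j*W/2] for i in(-1,1) for j in(-1,1)])@R.T+p[:2]
    return np.r_[np.c_[q,[z0]*4],np.c_[q,[z1]*4]]
def mask(im,col):
    hsv=cv2.cvtColor(im,cv2.COLOR_BGR2HSV);v=HSV[col];m=cv2.inRange(hsv,v[0],v[1])
    if len(v)>2:m|=cv2.inRange(hsv,v[2],v[3])
    return m
def find(c,im,col,xy,z0,h,L=.09,W=.044,rad=.06):
    """pose x,y,yaw(deg, long side, mod 180) of box by colour near xy; also measured L,W mm"""
    u=proj(c,[[xy[0],xy[1],z0+h]])[0];e=proj(c,[[xy[0],xy[1]+rad,z0+h]])[0];R=int(np.linalg.norm(e-u))
    m=mask(im,col);w=np.zeros_like(m);cv2.circle(w,tuple(int(v) for v in u),R,255,-1);m&=w
    n,lab,st,_=cv2.connectedComponentsWithStats(cv2.morphologyEx(m,cv2.MORPH_CLOSE,np.ones((3,3))))
    if n<2:return None
    i=1+np.argmax(st[1:,4]);vv,uu=np.nonzero(lab==i)
    # pixel corners: small shrink (hull of centres +-0.5)
    pts=np.concatenate([np.c_[uu+a,vv+b] for a in(-.35,.35) for b in(-.35,.35)])
    m0,w0,h0=rect(c,pts,z0+h);p=m0.copy()
    for _ in range(4):
        q,_,_=rect(c,proj(c,box(p,L,W,z0,z0+h)),z0+h);d=m0-q;d[2]=(d[2]+90)%180-90;p=p+d
    return np.round(p,4),round(w0,1),round(h0,1),int(st[i,4])
E
python3 - <<'E'
from h import *
ims={c:eyes.capture(c) for c in('top','side')}
for n,col,xy,h in [('ph','red',(.366,-.211),.012),('ph','blue',(.435,-.357),.012),('ph','yellow',(.376,.224),.012),('cov','red',(.567,-.345),.007),('cov','blue',(.54,-.225),.007),('cov','yellow',(.536,.23),.007)]:
    for c in ims: print(n,col,c,find(c,ims[c],col,xy,0,h))
for x in(.405,.5,.595): print('nest',find('top',ims['top'],'black',(x,.02),.012,.0005,rad=.055),find('side',ims['side'],'black',(x,.02),.012,.0005,rad=.055))
print('mat',find('top',ims['top'],'orange',(.49,.362),0,.004,.28,.11,rad=.17))
cv2.imwrite('pics/c1.png',cv2.resize(ims['top'][140:270,140:380],(800,433),interpolation=cv2.INTER_CUBIC))
E
```

```text
ph red top (array([ 0.3685, -0.2093,  7.835 ]), 91.7, 46.9, 145)
ph red side (array([ 0.3661, -0.2115,  8.1464]), 86.7, 55.9, 208)
ph blue top (array([  0.4349,  -0.355 , -16.6009]), 93.6, 46.2, 139)
ph blue side (array([  0.4351,  -0.3565, -15.4414]), 90.7, 51.0, 299)
ph yellow top (array([ 0.3827,  0.2306, -0.7808]), 90.4, 48.2, 153)
ph yellow side (array([ 0.3728,  0.2062, -5.347 ]), 58.1, 21.7, 57)
cov red top (array([ 0.5694, -0.3488, 19.0135]), 92.3, 48.1, 392)
cov red side (array([ 0.5702, -0.3499, 18.9128]), 93.8, 48.6, 667)
cov blue top (array([ 0.5404, -0.2224, 18.6914]), 90.9, 46.5, 377)
cov blue side (array([ 0.5408, -0.2244, 18.9223]), 93.1, 49.3, 481)
cov yellow top (array([0.5372, 0.236 , 1.7189]), 91.9, 46.0, 422)
cov yellow side (array([0.5369, 0.2262, 3.5387]), 66.5, 44.1, 113)
nest (array([ 0.4125, -0.0167,  4.1444]), 50.3, 31.5, 141) (array([ 0.4096, -0.0155,  3.3721]), 42.5, 22.8, 50)
nest (array([ 0.5062, -0.0163,  0.0474]), 49.8, 33.6, 149) (array([ 0.5035, -0.0151, -5.3812]), 38.4, 25.6, 50)
nest (array([ 0.6027, -0.0148,  0.0646]), 51.2, 37.3, 171) (array([ 0.5991, -0.0132,  1.6767]), 41.7, 26.9, 54)
mat (array([0.4925, 0.3611, 0.6875]), 278.8, 112.1, 3180)
```

View pics/c1.png

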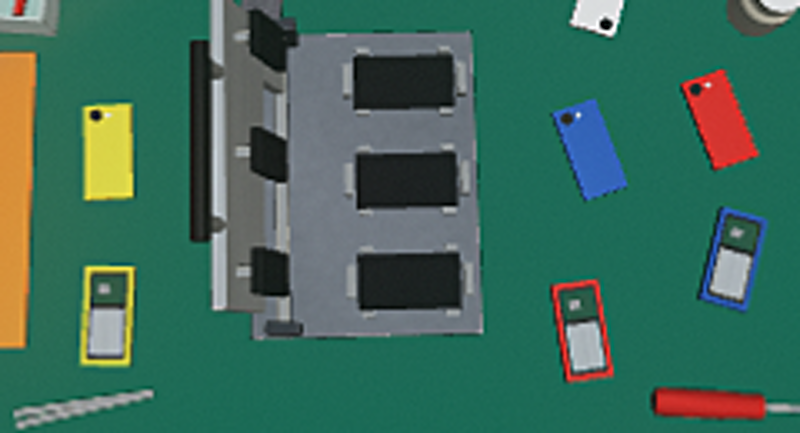

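The crop confirms the choice: yellow cover (108,150), yellow phone (108,315), blue cover (590,150), red cover (720,120), red phone (582,330) and blue phone (733,257), with the white cover set apart at (600,15). I'll start moving and refine the nest poses along the way.

>>> jog_arm:
  increments:
    - [0,0,-0.5,-0.955]
    - [0,0,-0.5,-0.955]
    - [0,0,-0.5,-0.955]
    - [0,0,-0.5,-0.955]
  grip: 75

```text
time_s: 2.2
tcp_pos: [0.1881, 0.596, 0.4451]
ee_rot: [[1.0, 0.003, 0.0], [0.003, -1.0, -0.0], [0.0, 0.0, -1.0]]
wrist_force: [0.3, -0.1, -0.3]
gripper_width: 0.868
gripper_force: 0.0
```

```bash
cat >> h.py <<'E'
def st():
    s=sense();R=np.array(s['ee_rot']);p=np.array(s['tcp_pos']);g=p+R[:,2]*r.tcp_to_grasp
    print('t%.1f grasp %s theta %.2f grip %.1f F %s j6 %.0f'%(s['time_s'],np.round(g,4),np.degrees(np.arctan2(R[1,0],R[0,0])),s['gripper_width']*87,np.round(s['wrist_force'],1),s['joints'][5]))
    return g,R
def to(x,y,z=None):
    "units in tool axes to bring the grasp point to x,y,z"
    g,R=st();d=np.array([x,y,g[2] if z is None else z])-g;print('units',np.round(R.T@d/.02,2))
E
python3 - <<'E'
from h import *
im=eyes.capture('top');HSV['black']=[(0,0,0),(180,255,60)]
for x in(.41,.506,.601): print('nest',find('top',im,'black',(x,-.016),.012,.001,.09,.046,rad=.062))
to(.383,.27)
E
```

```text
nest (array([ 4.13700e-01, -3.79000e-02,  8.99645e+01]), 76.7, 51.6, 388)
nest (array([ 5.07800e-01, -3.67000e-02, -8.98984e+01]), 74.6, 53.0, 369)
nest (array([ 6.02700e-01, -3.56000e-02, -8.97723e+01]), 78.8, 51.2, 376)
t2.2 grasp [0.1885 0.5968 0.2837] theta 0.30 grip 74.9 F [0.7 0.1 1.4] j6 3
units [ 9.64 16.39 -0.05]
```

>>> jog_arm:
  increments:
    - [0.6,1,0,0]
    - [0.6,1,0,0]
    - [0.6,1,0,0]
    - [0.6,1,0,0]
    - [0.6,1,0,0]
    - [0.6,1,0,0]
    - [0.6,1,0,0]
    - [0.6,1,0,0]
    - [0.6,1,0,0]
    - [0.6,1,0,0]

```text
time_s: 3.25
tcp_pos: [0.3086, 0.3947, 0.4447]
ee_rot: [[1.0, -0.001, -0.0], [-0.001, -1.0, 0.0], [-0.0, -0.0, -1.0]]
wrist_force: [0.5, 0.3, 0.3]
gripper_width: 0.863
gripper_force: 0.0
```

>>> jog_arm:
  increments:
    - [0.6,1,0,0]
    - [0.6,1,0,0]
    - [0.6,1,0,0]
    - [0.6,1,0,0]
    - [0.6,1,0,0]
    - [0.64,1.0,0,0]
    - [0,0.39,0,0]

```text
time_s: 3.95
tcp_pos: [0.3816, 0.2665, 0.4446]
ee_rot: [[1.0, -0.003, 0.0], [-0.003, -1.0, -0.0], [0.0, 0.0, -1.0]]
wrist_force: [-0.5, 0.2, 0.0]
gripper_width: 0.861
gripper_force: 0.0
```

```bash
python3 - <<'E'
from h import *
im=eyes.capture('top')
a=im[150:240,195:300];cv2.imwrite('pics/n1.png',cv2.resize(a,(735,630),interpolation=cv2.INTER_CUBIC)[:600])
print(np.round(unproj('top',[[262.1,194.0],[247.1,194],[277.1,194]],.012),4))
print('ph',find('top',im,'yellow',(.383,.23),0,.012))
to(.383,.27,.05)
E
```

```text
[[ 0.5078 -0.0481]
 [ 0.5077 -0.0009]
 [ 0.5078 -0.0954]]
ph (array([ 0.3829,  0.2293, -1.8618]), 91.0, 46.3, 101)
t4.0 grasp [0.3809 0.2661 0.2812] theta -0.18 grip 75.0 F [-1.1 -0.5  0.4] j6 35
units [ 0.11 -0.2  11.56]
```

View pics/n1.png

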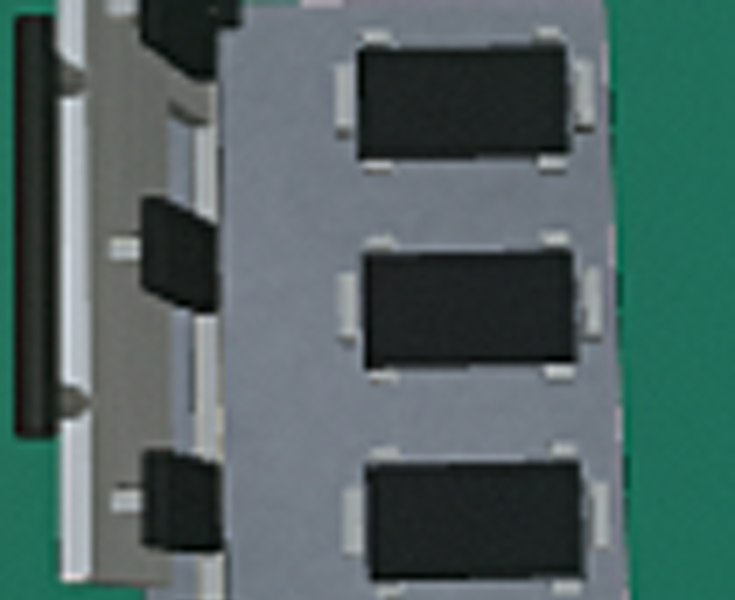

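The crop (7x, origin at pixel 195,150) shows the pad centres at about (463,102), (469,308) and (474,519). That puts the nests at y ≈ -0.048, so my earlier search windows were off.

```bash
python3 - <<'E'
from h import *
px=np.array([[474.5,519.5],[469.5,308.5],[463,102.5]])/7-.43+[195,150]
n=unproj('top',px,.012);print(np.round(n,4))
im=eyes.capture('top');HSV['black']=[(0,0,0),(180,255,60)]
im2=eyes.capture('side')
for x in n: print('nest',find('top',im,'black',x,.012,.0005,.095,.05,rad=.057),find('side',im2,'black',x,.012,.0005,.095,.05,rad=.057))
print('handle',np.round(unproj('top',np.array([[35,227],[35,18],[35,437]])/7-.43+[195,150],.249),4))
st()
E
```

```text
[[ 0.4144 -0.0483]
 [ 0.5089 -0.0467]
 [ 0.6037 -0.0442]]
nest (array([ 4.13800e-01, -4.74000e-02,  8.99686e+01]), 95.7, 51.7, 504) (array([ 4.1410e-01, -4.6400e-02, -8.8504e+01]), 86.0, 50.6, 306)
nest (array([ 5.07900e-01, -4.64000e-02, -8.98986e+01]), 93.9, 53.0, 483) (array([ 5.08800e-01, -4.58000e-02, -8.93627e+01]), 89.5, 50.9, 306)
nest (array([ 6.04500e-01, -4.37000e-02, -8.98367e+01]), 95.2, 54.5, 472) (array([ 6.04300e-01, -4.31000e-02, -8.87237e+01]), 88.4, 52.6, 296)
handle [[0.5039 0.1187]
 [0.5802 0.1202]
 [0.4292 0.117 ]]
t4.1 grasp [0.3808 0.2679 0.2813] theta -0.07 grip 75.1 F [-1.  -0.1  0.1] j6 35
```

>>> jog_arm:
  increments:
    - [0.08,0,1,0]
    - [0,0,1,0]
    - [0,0,1,0]
    - [0,0,1,0]
    - [0,0,1,0]
    - [0,0,1,0]
    - [0,0,1,0]
    - [0,0,1,0]
    - [0,0,1,0]
    - [0,0,1,0]

```text
time_s: 5.1
tcp_pos: [0.3821, 0.2692, 0.244]
ee_rot: [[1.0, 0.001, 0.001], [0.001, -1.0, 0.001], [0.001, -0.001, -1.0]]
wrist_force: [0.4, -0.1, 0.5]
gripper_width: 0.858
gripper_force: 0.0
```

```bash
python3 - <<'E'
from h import *
im=eyes.capture('side');print(find('side',im,'yellow',(.383,.23),0,.012))
to(.383,.24,.02)
E
```

```text
(array([0.3804, 0.2071, 0.8657]), 57.6, 25.0, 52)
t5.2 grasp [0.3807 0.2675 0.0776] theta 0.00 grip 74.8 F [-0.7 -0.5 -2.3] j6 35
units [0.13 1.36 2.88]
```

>>> jog_arm:
  increments:
    - [0.1,0.85,0.5,0]
    - [0,0.85,0.9,0]
    - [0,0,0.9,0]
    - [0,0,0.58,0]
    - [0,0,0,0]

```text
time_s: 5.65
tcp_pos: [0.3841, 0.2345, 0.1863]
ee_rot: [[1.0, 0.0, -0.002], [0.0, -1.0, -0.002], [-0.002, 0.002, -1.0]]
wrist_force: [0.4, -0.6, 0.2]
gripper_width: 0.864
gripper_force: 0.0
```

>>> jog_arm:
  increments:
    - [0,0,0,0]
    - [0,0,0,0]
    - [0,0,0,0]
    - [0,0,0,0]
    - [0,0,0,0]
  grip: 30

```text
time_s: 6.15
tcp_pos: [0.3844, 0.234, 0.1875]
ee_rot: [[1.0, -0.0, -0.0], [-0.0, -1.0, -0.0], [-0.0, 0.0, -1.0]]
wrist_force: [0.1, -1.3, 2.0]
gripper_width: 0.499
gripper_force: 30.1
```

```bash
python3 - <<'E'
from h import *
to(.604,-.0442)
E
```

```text
t6.2 grasp [0.3844 0.2339 0.024 ] theta -0.01 grip 43.4 F [ 0.1 -1.3  2. ] j6 38
units [10.98 13.9   0.  ]
```

>>> jog_arm:
  increments:
    - [0,0,-1,0]
    - [0,0,-1,0]
    - [0,0,-1,0.97]
    - [0,0,-1,0.97]
    - [0,0,-1,0.97]
    - [0,0,-1,0.97]
    - [0,0,-1,0.97]
    - [0,0,-1,0.97]
    - [0,0,-1,0.97]
    - [0,0,-1,0.97]

```text
time_s: 7.15
tcp_pos: [0.3841, 0.2338, 0.3878]
ee_rot: [[0.811, -0.585, -0.0], [-0.585, -0.811, 0.0], [-0.0, 0.0, -1.0]]
wrist_force: [-0.5, 0.3, -1.2]
gripper_width: 0.499
gripper_force: 30.0
```

>>> jog_arm:
  increments:
    - [0,0,-1,0.97]
    - [0,0,-1,0.97]
    - [0,0,-1,0.97]
    - [0,0,-1,0.97]
    - [0,0,-0.8,0.97]
    - [0,0,0,0.97]
    - [0,0,0,0.97]
    - [0,0,0,0.97]
    - [0,0,0,0.97]
    - [0,0,0,0.97]

```text
time_s: 8.15
tcp_pos: [0.3842, 0.2339, 0.4828]
ee_rot: [[0.17, -0.986, -0.001], [-0.986, -0.17, -0.0], [-0.0, 0.001, -1.0]]
wrist_force: [0.6, 1.0, -0.6]
gripper_width: 0.497
gripper_force: 30.0
```

>>> jog_arm:
  increments:
    - [0,0,0,0.97]
    - [0,0,0,0.97]
    - [0,0,0,0]

```text
time_s: 8.45
tcp_pos: [0.3842, 0.2339, 0.4828]
ee_rot: [[0.019, -1.0, -0.001], [-1.0, -0.019, -0.0], [0.0, 0.001, -1.0]]
wrist_force: [-0.3, 0.4, -1.4]
gripper_width: 0.499
gripper_force: 30.0
```

```bash
python3 - <<'E'
from h import *
to(.604,-.0442)
E
```

```text
t8.4 grasp [0.3841 0.2339 0.3193] theta -88.94 grip 43.4 F [-0.3  0.4 -1.4] j6 -51
units [ 1.411e+01 -1.073e+01 -1.000e-02]
```

>>> jog_arm:
  increments:
    - [0.94,-0.72,0,0]
    - [0.94,-0.72,0,0]
    - [0.94,-0.72,0,0]
    - [0.94,-0.72,0,0]
    - [0.94,-0.72,0,0]
    - [0.94,-0.72,0,0]
    - [0.94,-0.72,0,0]
    - [0.94,-0.72,0,0]
    - [0.94,-0.72,0,0]
    - [0.94,-0.72,0,0]

```text
time_s: 9.45
tcp_pos: [0.5323, 0.048, 0.4828]
ee_rot: [[0.02, -1.0, -0.001], [-1.0, -0.02, 0.0], [-0.0, 0.001, -1.0]]
wrist_force: [0.6, 0.5, -0.7]
gripper_width: 0.5
gripper_force: 30.0
```

>>> jog_arm:
  increments:
    - [0.94,-0.72,0,0]
    - [0.94,-0.72,0,0]
    - [0.94,-0.72,0,0]
    - [0.94,-0.72,0,0]
    - [1.0,-0.66,0,0]
    - [0,0,0,0]
    - [0,0,0,0]

```text
time_s: 10.15
tcp_pos: [0.6045, -0.0453, 0.4823]
ee_rot: [[0.019, -1.0, -0.001], [-1.0, -0.019, 0.0], [-0.0, 0.001, -1.0]]
wrist_force: [-0.4, -0.6, -1.8]
gripper_width: 0.5
gripper_force: 30.0
```

```bash
python3 - <<'E'
from h import *
to(.604,-.0457,.037)
E
```

```text
t10.2 grasp [ 0.6043 -0.0453  0.3188] theta -88.93 grip 43.5 F [-0.4 -0.6 -1.8] j6 -10
units [ 2.000e-02 -1.000e-02  1.409e+01]
```

>>> jog_arm:
  increments:
    - [0,0,1,0]
    - [0,0,1,0]
    - [0,0,1,0]
    - [0,0,1,0]
    - [0,0,1,0]
    - [0,0,1,0]
    - [0,0,1,0]
    - [0,0,1,0]
    - [0,0,1,0]
    - [0,0,1,0]

```text
time_s: 11.15
tcp_pos: [0.604, -0.0441, 0.2828]
ee_rot: [[0.021, -1.0, 0.0], [-1.0, -0.021, 0.0], [-0.0, -0.0, -1.0]]
wrist_force: [-0.0, -0.1, -1.7]
gripper_width: 0.498
gripper_force: 30.0
```

>>> jog_arm:
  increments:
    - [0,0,1,0]
    - [0,0,1,0]
    - [0,0,1,0]
    - [0,0,0.6,0]
    - [0,0,0.25,0]
    - [0,0,0.2,0]
    - [0,0,0,0]
    - [0,0,0,0]

```text
time_s: 11.95
tcp_pos: [0.6048, -0.0449, 0.203]
ee_rot: [[0.019, -1.0, 0.002], [-1.0, -0.019, 0.0], [-0.0, -0.002, -1.0]]
wrist_force: [0.6, 0.7, -0.6]
gripper_width: 0.498
gripper_force: 30.0
```

```bash
python3 - <<'E'
from h import *
im=eyes.capture('top');print(find('top',im,'yellow',(.604,-.045),.012,.012))
im=eyes.capture('side');print(find('side',im,'yellow',(.604,-.045),.012,.012))
to(.604,-.0457,.036)
E
```

```text
(array([ 0.606 , -0.0068,  0.0361]), 47.5, 14.9, 37)
(array([ 6.10900e-01, -4.21000e-02,  7.98541e+01]), 101.4, 45.5, 101)
t12.1 grasp [ 0.605  -0.0449  0.0395] theta -88.93 grip 43.6 F [ 0.5  0.7 -0.8] j6 -10
units [0.04 0.05 0.17]
```

>>> jog_arm:
  increments:
    - [0,0,0.12,0]
    - [0,0,0,0]
    - [0,0,0,0]

```text
time_s: 12.35
tcp_pos: [0.6045, -0.045, 0.1997]
ee_rot: [[0.019, -1.0, -0.0], [-1.0, -0.019, 0.0], [-0.0, 0.0, -1.0]]
wrist_force: [-0.1, 0.2, -1.8]
gripper_width: 0.501
gripper_force: 30.0
```

>>> jog_arm:
  increments:
    - [0,0,0,0]
    - [0,0,0,0]
    - [0,0,-0.5,0]
    - [0,0,-1,0]
    - [0,0,-1,0]
    - [0,0,-1,0]
    - [0,0,-1,0]
    - [0,0,-1,0]
    - [0,0,-1,0]
    - [0,0,-1,0]
  grip: 65

```text
time_s: 13.35
tcp_pos: [0.6043, -0.0451, 0.3517]
ee_rot: [[0.019, -1.0, 0.001], [-1.0, -0.019, 0.0], [-0.0, -0.001, -1.0]]
wrist_force: [0.1, -0.5, -0.5]
gripper_width: 0.749
gripper_force: 0.0
```

>>> jog_arm:
  increments:
    - [0,0,-1,0]
    - [0,0,-1,0]
    - [0,0,-1,0]
    - [0,0,-1,0]
    - [0,0,-1,0]
    - [0,0,-1,0]
    - [0,0,0,0]

```text
time_s: 14.05
tcp_pos: [0.6044, -0.0452, 0.4742]
ee_rot: [[0.019, -1.0, 0.008], [-1.0, -0.019, 0.0], [-0.0, -0.008, -1.0]]
wrist_force: [0.2, -0.0, -0.2]
gripper_width: 0.746
gripper_force: 0.0
```

```bash
python3 - <<'E'
from h import *
im=eyes.capture('side');print(find('side',im,'yellow',(.604,-.045),.012,.012))
im=eyes.capture('top');print(find('top',im,'yellow',(.604,-.045),.012,.012),find('top',im,'yellow',(.537,.236),0,.007))
to(.537,.24)
E
```

```text
(array([ 6.05800e-01, -4.16000e-02, -8.85939e+01]), 95.5, 49.2, 125)
(array([ 6.04600e-01, -4.46000e-02, -8.98285e+01]), 90.5, 44.2, 87) None
t14.2 grasp [ 0.6042 -0.0449  0.3067] theta -88.94 grip 64.6 F [-0.8  0.3 -0.6] j6 -10
units [-1.431e+01  3.100e+00  1.000e-02]
```

>>> jog_arm:
  increments:
    - [-0.96,0.2,0,0]
    - [-0.96,0.2,0,0]
    - [-0.96,0.2,0,0]
    - [-0.96,0.2,0,0]
    - [-0.96,0.2,0,0]
    - [-0.96,0.2,0,0]
    - [-0.96,0.2,0,0]
    - [-0.96,0.2,0,0]
    - [-0.96,0.2,0,0]
    - [-0.96,0.2,0,0]

```text
time_s: 15.15
tcp_pos: [0.5604, 0.1469, 0.4683]
ee_rot: [[0.018, -1.0, -0.003], [-1.0, -0.018, -0.001], [0.001, 0.003, -1.0]]
wrist_force: [0.4, 0.2, -0.5]
gripper_width: 0.746
gripper_force: 0.0
```

>>> jog_arm:
  increments:
    - [-0.96,0.2,0,-0.9]
    - [-0.96,0.2,0,-0.97]
    - [-0.96,0.2,0,-0.97]
    - [-0.96,0.2,0,-0.97]
    - [-0.96,0.2,0,-0.97]
    - [0,0,0,-1]
    - [0,0,0,-1]
    - [0,0,0,-1]
    - [0,0,0,-1]
    - [0,0,0,-1]

```text
time_s: 16.15
tcp_pos: [0.5249, 0.2369, 0.4682]
ee_rot: [[0.72, -0.694, -0.003], [-0.694, -0.72, -0.002], [-0.001, 0.003, -1.0]]
wrist_force: [-0.3, -0.6, -0.3]
gripper_width: 0.749
gripper_force: 0.0
```

>>> jog_arm:
  increments:
    - [0,0,0,-1]
    - [0,0,0,-1]
    - [0,0,0,-1]
    - [0,0,0,-1]
    - [0,0,0,-1]
    - [0,0,0,-1]
    - [0,0,0,-1]
    - [0,0,0,-1]
    - [0,0,0,-1]
    - [0,0,0,-1]

```text
time_s: 17.15
tcp_pos: [0.525, 0.2368, 0.4682]
ee_rot: [[0.999, 0.033, -0.003], [0.033, -0.999, -0.002], [-0.003, 0.001, -1.0]]
wrist_force: [-0.3, 0.1, -0.3]
gripper_width: 0.743
gripper_force: 0.0
```

```bash
python3 - <<'E'
from h import *
im=eyes.capture('side');print(find('side',im,'yellow',(.537,.236),0,.007))
im=eyes.capture('top');print(find('top',im,'yellow',(.537,.236),0,.007))
to(.537,.239,.06)
E
```

```text
(array([0.5381, 0.2264, 4.4082]), 67.1, 43.7, 107)
(array([0.5277, 0.2356, 1.7284]), 72.9, 45.8, 311)
t17.2 grasp [0.5247 0.2366 0.3049] theta 1.72 grip 65.0 F [-0.2  0.5 -0.4] j6 51
units [ 0.65 -0.12 12.24]
```

>>> jog_arm:
  increments:
    - [0.65,-0.1,0.5,0]
    - [0,0,1,0]
    - [0,0,1,0]
    - [0,0,1,0]
    - [0,0,1,0]
    - [0,0,1,0]
    - [0,0,1,0]
    - [0,0,1,0]
    - [0,0,1,0]
    - [0,0,1,0]

```text
time_s: 18.25
tcp_pos: [0.5385, 0.2392, 0.2775]
ee_rot: [[1.0, 0.028, -0.001], [0.028, -1.0, -0.001], [-0.001, 0.001, -1.0]]
wrist_force: [0.2, 0.3, -0.7]
gripper_width: 0.748
gripper_force: 0.0
```

>>> jog_arm:
  increments:
    - [0,0,1,0]
    - [0,0,1,0]
    - [0,0,1,0]
    - [0,0,0.7,0]
    - [0,0,0,0]
    - [0,0,0,0]

```text
time_s: 18.85
tcp_pos: [0.5386, 0.2393, 0.205]
ee_rot: [[1.0, 0.03, -0.001], [0.03, -1.0, -0.001], [-0.001, 0.001, -1.0]]
wrist_force: [0.1, 0.4, -0.4]
gripper_width: 0.746
gripper_force: 0.0
```

```bash
python3 - <<'E'
from h import *
to(.537,.238,.02)
E
```

```text
t18.9 grasp [0.5384 0.2391 0.0415] theta 1.69 grip 64.9 F [ 0.1  0.4 -0.4] j6 52
units [-0.07  0.05  1.07]
```

>>> jog_arm:
  increments:
    - [-0.07,0,0.6,0]
    - [0,0,0.45,0]
    - [0,0,0,0]

```text
time_s: 19.15
tcp_pos: [0.5362, 0.2389, 0.1833]
ee_rot: [[1.0, 0.03, -0.002], [0.03, -1.0, -0.002], [-0.002, 0.001, -1.0]]
wrist_force: [-0.0, 0.2, -0.2]
gripper_width: 0.749
gripper_force: 0.0
```

>>> jog_arm:
  increments:
    - [0,0,0,0]
    - [0,0,0,0]
    - [0,0,0,0]
    - [0,0,0,0]
  grip: 30

```text
time_s: 19.55
tcp_pos: [0.5369, 0.2393, 0.1851]
ee_rot: [[1.0, 0.03, 0.001], [0.03, -1.0, 0.0], [0.001, -0.0, -1.0]]
wrist_force: [-0.1, 0.1, 0.2]
gripper_width: 0.497
gripper_force: 30.0
```

```bash
python3 - <<'E'
from h import *
to(.537,.238,.31)
E
```

```text
t19.6 grasp [0.5369 0.2394 0.0216] theta 1.73 grip 43.3 F [-0.1  0.1  0.2] j6 52
units [ 1.000e-02  6.000e-02 -1.442e+01]
```

Gripped (43.3 mm). Lift and turn by 19.77 units, then cross over.

>>> jog_arm:
  increments:
    - [0,0,-1,0]
    - [0,0,-1,0]
    - [0,0,-1,0]
    - [0,0,-1,0]
    - [0,0,-1,0.97]
    - [0,0,-1,0.97]
    - [0,0,-1,0.97]
    - [0,0,-1,0.97]
    - [0,0,-1,0.97]
    - [0,0,-1,0.97]

```text
time_s: 20.55
tcp_pos: [0.5365, 0.2391, 0.3857]
ee_rot: [[0.905, -0.425, 0.0], [-0.425, -0.905, 0.0], [-0.0, -0.0, -1.0]]
wrist_force: [-0.5, 0.1, -1.1]
gripper_width: 0.497
gripper_force: 30.0
```

>>> jog_arm:
  increments:
    - [0,0,-1,1]
    - [0,0,-1,1]
    - [0,0,-1,1]
    - [0,0,-1,1]
    - [0,0,-0.4,1]
    - [0,0,0,1]
    - [0,0,0,1]
    - [0,0,0,1]
    - [0,0,0,1]
    - [0,0,0,1]

```text
time_s: 21.55
tcp_pos: [0.5366, 0.2392, 0.4728]
ee_rot: [[0.326, -0.945, -0.0], [-0.945, -0.326, 0.0], [-0.0, 0.0, -1.0]]
wrist_force: [1.1, 0.9, 0.8]
gripper_width: 0.5
gripper_force: 30.0
```

>>> jog_arm:
  increments:
    - [0,0,0,1]
    - [0,0,0,1]
    - [0,0,0,1]
    - [0,0,0,0.95]
    - [0,0,0,0]

```text
time_s: 22.05
tcp_pos: [0.5366, 0.2392, 0.4728]
ee_rot: [[0.019, -1.0, -0.0], [-1.0, -0.019, 0.0], [-0.0, 0.0, -1.0]]
wrist_force: [0.8, 0.1, -1.0]
gripper_width: 0.495
gripper_force: 30.0
```

```bash
python3 - <<'E'
from h import *
to(.605,-.0445,.31)
E
```

```text
t22.1 grasp [0.5366 0.2392 0.3093] theta -88.89 grip 43.0 F [ 0.8  0.1 -1. ] j6 -39
units [14.25 -3.15 -0.04]
```

>>> jog_arm:
  increments:
    - [0.95,-0.21,0,0]
    - [0.95,-0.21,0,0]
    - [0.95,-0.21,0,0]
    - [0.95,-0.21,0,0]
    - [0.95,-0.21,0,0]
    - [0.95,-0.21,0,0]
    - [0.95,-0.21,0,0]
    - [0.95,-0.21,0,0]
    - [0.95,-0.21,0,0]
    - [0.95,-0.21,0,0]

```text
time_s: 23.05
tcp_pos: [0.5824, 0.0493, 0.4728]
ee_rot: [[0.021, -1.0, 0.0], [-1.0, -0.021, 0.0], [-0.0, -0.0, -1.0]]
wrist_force: [-0.6, 0.5, -0.6]
gripper_width: 0.497
gripper_force: 30.0
```

>>> jog_arm:
  increments:
    - [0.95,-0.21,0,0]
    - [0.95,-0.21,0,0]
    - [0.95,-0.21,0,0]
    - [0.95,-0.21,0,0]
    - [0.95,-0.21,0,0]
    - [0,0,1,0]
    - [0,0,1,0]
    - [0,0,1,0]
    - [0,0,1,0]
    - [0,0,1,0]

```text
time_s: 24.05
tcp_pos: [0.6051, -0.0445, 0.3721]
ee_rot: [[0.021, -1.0, 0.0], [-1.0, -0.021, 0.0], [-0.0, -0.0, -1.0]]
wrist_force: [0.1, -0.2, -1.0]
gripper_width: 0.496
gripper_force: 30.0
```

>>> jog_arm:
  increments:
    - [0,0,1,0]
    - [0,0,1,0]
    - [0,0,1,0]
    - [0,0,1,0]
    - [0,0,1,0]
    - [0,0,1,0]
    - [0,0,0,0]
    - [0,0,0,0]

```text
time_s: 24.85
tcp_pos: [0.6055, -0.0444, 0.253]
ee_rot: [[0.021, -1.0, -0.0], [-1.0, -0.021, -0.0], [0.0, 0.0, -1.0]]
wrist_force: [-0.1, -0.1, -0.4]
gripper_width: 0.501
gripper_force: 30.0
```

```bash
python3 - <<'E'
from h import *
im=eyes.capture('top');print(find('top',im,'red',(.3685,-.209),0,.012),find('top',im,'blue',(.435,-.355),0,.012))
im=eyes.capture('side');print(find('side',im,'yellow',(.604,-.045),.012,.012))
to(.605,-.0445,.0465)
E
```

```text
(array([ 0.3685, -0.2093,  7.7007]), 91.7, 46.7, 144) (array([  0.4349,  -0.355 , -16.5944]), 93.6, 46.2, 142)
(array([ 6.13500e-01, -3.37000e-02, -8.85939e+01]), 110.9, 64.9, 264)
t24.9 grasp [ 0.6063 -0.0444  0.0907] theta -88.84 grip 43.2 F [-0.2  0.4 -0.9] j6 -10
units [0.01 0.07 2.21]
```

>>> jog_arm:
  increments:
    - [0,0,1,0]
    - [0,0,0.8,0]
    - [0,0,0.25,0]
    - [0,0,0.15,0]
    - [0,0,0,0]

```text
time_s: 25.45
tcp_pos: [0.6057, -0.0444, 0.2096]
ee_rot: [[0.02, -1.0, 0.002], [-1.0, -0.02, 0.0], [0.0, -0.002, -1.0]]
wrist_force: [0.2, 1.0, -0.3]
gripper_width: 0.495
gripper_force: 30.0
```

>>> jog_arm:
  increments:
    - [0,0,0,0]
    - [0,0,0,0]
    - [0,0,-0.5,0]
    - [0,0,-1,0]
    - [0,0,-1,0.97]
    - [0,0,-1,0.97]
    - [0,0,-1,0.97]
    - [0,0,0,0.97]
    - [0,0,0,0.97]
    - [0,0,0,0.97]
  grip: 62

```text
time_s: 26.45
tcp_pos: [0.6052, -0.0445, 0.3002]
ee_rot: [[-0.434, -0.901, 0.002], [-0.901, 0.434, 0.0], [-0.001, -0.002, -1.0]]
wrist_force: [0.6, -0.0, -0.5]
gripper_width: 0.712
gripper_force: 0.0
```

>>> jog_arm:
  increments:
    - [0,0,0,1]
    - [0,0,0,1]
    - [0,0,0,1]
    - [0,0,0,1]
    - [0,0,0,1]
    - [0,0,0,1]
    - [0,0,0,1]
    - [0,0,0,1]
    - [0,0,0,1]
    - [0,0,0,1]

```text
time_s: 27.45
tcp_pos: [0.6053, -0.0445, 0.2999]
ee_rot: [[-0.949, -0.316, 0.001], [-0.316, 0.949, 0.0], [-0.001, -0.0, -1.0]]
wrist_force: [-0.1, 0.1, 0.3]
gripper_width: 0.71
gripper_force: 0.0
```

>>> jog_arm:
  increments:
    - [0,0,0,1]
    - [0,0,0,1]
    - [0,0,0,0.35]
    - [0,0,0,0]

```text
time_s: 27.85
tcp_pos: [0.6053, -0.0445, 0.2995]
ee_rot: [[-0.991, -0.137, 0.001], [-0.137, 0.991, 0.0], [-0.001, -0.0, -1.0]]
wrist_force: [0.8, 0.3, 0.4]
gripper_width: 0.709
gripper_force: 0.0
```

```bash
python3 - <<'E'
from h import *
for c in('top','side'):
    im=eyes.capture(c);print(find(c,im,'yellow',(.604,-.045),.012,.019))
    if c=='side':cv2.imwrite('pics/y1.png',cv2.resize(im[170:320,150:400],(750,450),interpolation=cv2.INTER_CUBIC))
to(.3685,-.2093,.06)
E
```

```text
(array([ 6.05400e-01, -4.45000e-02, -8.98285e+01]), 90.4, 47.3, 318)
(array([ 6.057e-01, -4.040e-02, -8.924e+01]), 98.2, 51.6, 342)
t27.9 grasp [ 0.6053 -0.0444  0.1357] theta -172.11 grip 61.8 F [-0.2  0.8  0.7] j6 -93
units [12.86 -6.54  3.78]
```

View pics/y1.png

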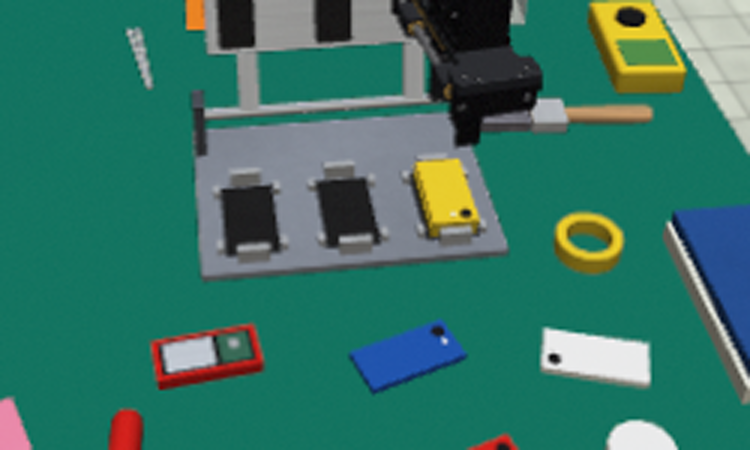

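The yellow phone sits in nest 2 with its cover square on it (445,197 in the crop). Next is the red phone.

>>> jog_arm:
  increments:
    - [0.92,-0.47,0,0]
    - [0.92,-0.47,0,0]
    - [0.92,-0.47,0,0]
    - [0.92,-0.47,0,0]
    - [0.92,-0.47,0,0]
    - [0.92,-0.47,0,0]
    - [0.92,-0.47,0,0]
    - [0.92,-0.47,0,0]
    - [0.92,-0.47,0,0]
    - [0.92,-0.47,0,0]

```text
time_s: 28.95
tcp_pos: [0.4348, -0.1632, 0.2989]
ee_rot: [[-0.991, -0.137, 0.0], [-0.137, 0.991, -0.0], [-0.0, -0.0, -1.0]]
wrist_force: [-0.0, -0.2, 0.2]
gripper_width: 0.706
gripper_force: 0.0
```

>>> jog_arm:
  increments:
    - [0.92,-0.47,0,0]
    - [0.92,-0.47,0,0]
    - [0.92,-0.47,0,0]
    - [0.92,-0.47,0,0]
    - [0,0,1,0]
    - [0,0,1,0]
    - [0,0,1,0]
    - [0,0,0.7,0]
    - [0,0,0,0]

```text
time_s: 29.85
tcp_pos: [0.3668, -0.2102, 0.2233]
ee_rot: [[-0.991, -0.136, -0.004], [-0.136, 0.991, 0.001], [0.004, 0.001, -1.0]]
wrist_force: [-0.7, 0.3, 0.1]
gripper_width: 0.711
gripper_force: 0.0
```

```bash
python3 - <<'E'
from h import *
to(.3685,-.2093,.021)
E
```

```text
t29.9 grasp [ 0.3661 -0.21    0.0599] theta -172.20 grip 61.9 F [-0.7  0.3  0.1] j6 -75
units [-0.13  0.02  1.94]
```

>>> jog_arm:
  increments:
    - [-0.1,0,1,0]
    - [0,0,0.6,0]
    - [0,0,0.32,0]
    - [0,0,0,0]

```text
time_s: 30.25
tcp_pos: [0.3699, -0.2098, 0.1863]
ee_rot: [[-0.991, -0.136, -0.001], [-0.136, 0.991, 0.0], [0.001, 0.0, -1.0]]
wrist_force: [0.2, -0.6, 0.2]
gripper_width: 0.712
gripper_force: 0.0
```

>>> jog_arm:
  increments:
    - [0,0,0,0]
    - [0,0,0,0]
    - [0,0,0,0]
    - [0,0,0,0]
  grip: 30

```text
time_s: 30.65
tcp_pos: [0.3701, -0.2096, 0.1869]
ee_rot: [[-0.991, -0.136, 0.001], [-0.136, 0.991, -0.0], [-0.001, -0.0, -1.0]]
wrist_force: [-1.0, 0.9, 3.8]
gripper_width: 0.501
gripper_force: 30.0
```

```bash
python3 - <<'E'
from h import *
st()
E
```

```text
t30.6 grasp [ 0.3703 -0.2097  0.0234] theta -172.16 grip 43.6 F [-1.   0.9  3.8] j6 -75
```

>>> jog_arm:
  increments:
    - [0,0,-1,0]
    - [0,0,-1,-0.97]
    - [0,0,-1,-1]
    - [0,0,-0.5,-1]
    - [0,0,0,-1]
    - [0,0,0,-1]
    - [0,0,0,-1]
    - [0,0,0,-1]
    - [0,0,0,-1]
    - [0,0,0,-1]

```text
time_s: 31.65
tcp_pos: [0.3697, -0.2095, 0.2563]
ee_rot: [[-0.654, -0.756, -0.0], [-0.756, 0.654, 0.0], [0.0, 0.0, -1.0]]
wrist_force: [0.3, -0.1, -0.9]
gripper_width: 0.498
gripper_force: 30.0
```

>>> jog_arm:
  increments:
    - [0,0,0,-1]
    - [0,0,0,-1]
    - [0,0,0,-1]
    - [0,0,0,-1]
    - [0,0,0,-1]
    - [0,0,0,-1]
    - [0,0,0,-1]
    - [0,0,0,-1]
    - [0,0,0,-1]
    - [0,0,0,-0.2]

```text
time_s: 32.65
tcp_pos: [0.3698, -0.2096, 0.2563]
ee_rot: [[0.02, -1.0, -0.0], [-1.0, -0.02, 0.0], [-0.0, 0.0, -1.0]]
wrist_force: [-0.4, -0.1, 0.4]
gripper_width: 0.497
gripper_force: 30.0
```

```bash
python3 - <<'E'
from h import *
to(.414,-.0478)
E
```

```text
t32.6 grasp [ 0.3697 -0.2095  0.0928] theta -88.85 grip 43.3 F [-0.4 -0.1  0.4] j6 9
units [-8.04 -2.37  0.  ]
```

>>> jog_arm:
  increments:
    - [-0.9,-0.26,0,0]
    - [-0.9,-0.26,0,0]
    - [-0.9,-0.26,0,0]
    - [-0.9,-0.26,0,0]
    - [-0.9,-0.26,0,0]
    - [-0.9,-0.26,0,0]
    - [-0.9,-0.26,0,0]
    - [-0.9,-0.27,0,0]
    - [-0.9,-0.28,0,0]
    - [0,0,0,0]

```text
time_s: 33.65
tcp_pos: [0.4149, -0.0454, 0.2566]
ee_rot: [[0.021, -1.0, 0.001], [-1.0, -0.021, 0.0], [-0.0, -0.001, -1.0]]
wrist_force: [-0.4, 0.3, -0.7]
gripper_width: 0.497
gripper_force: 30.0
```

>>> jog_arm:
  increments:
    - [0,0,1,0]
    - [0,0,0.8,0]
    - [0,0,0.5,0]
    - [0,0,0,0]
    - [0,0,0,0]

```text
time_s: 34.15
tcp_pos: [0.4142, -0.0471, 0.2105]
ee_rot: [[0.019, -1.0, -0.0], [-1.0, -0.019, -0.0], [0.0, 0.0, -1.0]]
wrist_force: [0.3, -0.1, -1.1]
gripper_width: 0.5
gripper_force: 30.0
```

```bash
python3 - <<'E'
from h import *
to(.414,-.046,.0365)
E
```

```text
t34.1 grasp [ 0.4142 -0.0471  0.047 ] theta -88.93 grip 43.5 F [ 0.3 -0.1 -1.1] j6 -15
units [-0.06  0.01  0.52]
```

>>> jog_arm:
  increments:
    - [0,0,0.3,0]
    - [0,0,0.2,0]
    - [0,0,0,0]

```text
time_s: 34.45
tcp_pos: [0.414, -0.0468, 0.2001]
ee_rot: [[0.019, -1.0, -0.001], [-1.0, -0.019, -0.0], [0.0, 0.001, -1.0]]
wrist_force: [-0.3, -0.1, -0.7]
gripper_width: 0.497
gripper_force: 30.0
```

>>> jog_arm:
  increments:
    - [0,0,0,0]
    - [0,0,0,0]
    - [0,0,-0.5,0]
    - [0,0,-1,0]
    - [0,0,-1,0]
    - [0,0,-1,0]
    - [1,-0.05,0,0]
    - [1,-0.05,0,0]
    - [1,-0.05,0,0]
    - [1,-0.05,0,0]
  grip: 65

```text
time_s: 35.45
tcp_pos: [0.4198, -0.1273, 0.2707]
ee_rot: [[0.02, -1.0, 0.001], [-1.0, -0.02, 0.0], [-0.0, -0.001, -1.0]]
wrist_force: [0.3, 0.8, 0.3]
gripper_width: 0.741
gripper_force: 0.0
```

>>> jog_arm:
  increments:
    - [1,-0.05,0,0]
    - [1,-0.05,0,0]
    - [1,-0.05,0,0]
    - [1,-0.05,0,0]
    - [1,-0.05,0,0]
    - [1,-0.05,0,0]
    - [1,-0.05,0,0]
    - [1,-0.05,0,0]
    - [1,-0.05,0,0]
    - [1,-0.05,0,0]

```text
time_s: 36.45
tcp_pos: [0.4336, -0.3272, 0.2705]
ee_rot: [[0.019, -1.0, 0.0], [-1.0, -0.019, -0.0], [0.0, -0.0, -1.0]]
wrist_force: [0.8, 0.6, 0.2]
gripper_width: 0.749
gripper_force: 0.0
```

>>> jog_arm:
  increments:
    - [1,-0.04,0,0]
    - [0.47,0,0,0.7]
    - [0,0,0,0.95]
    - [0,0,0,0.95]
    - [0,0,0,0.95]
    - [0,0,0,0.95]
    - [0,0,0,0.95]
    - [0,0,0,0.95]
    - [0,0,0,0.95]
    - [0,0,0,0.95]

```text
time_s: 37.45
tcp_pos: [0.435, -0.3557, 0.2705]
ee_rot: [[-0.603, -0.797, 0.0], [-0.797, 0.603, -0.0], [-0.0, -0.0, -1.0]]
wrist_force: [0.5, -1.3, -0.8]
gripper_width: 0.747
gripper_force: 0.0
```

>>> jog_arm:
  increments:
    - [0,0,0,0.95]
    - [0,0,0,0.95]
    - [0,0,0,0.95]
    - [0,0,0,0.95]
    - [0,0,0,0.95]
    - [0,0,0,0.95]
    - [0,0,0,0.95]
    - [0,0,0,0.95]
    - [0,0,0,0.95]
    - [0,0,0,0.95]

```text
time_s: 38.45
tcp_pos: [0.435, -0.3557, 0.2705]
ee_rot: [[-0.987, -0.162, 0.0], [-0.162, 0.987, -0.0], [-0.0, -0.0, -1.0]]
wrist_force: [-0.1, 0.8, 0.5]
gripper_width: 0.745
gripper_force: 0.0
```

>>> jog_arm:
  increments:
    - [0,0,0,0.95]
    - [0,0,0,0.95]
    - [0,0,0,0.95]
    - [0,0,0,0.95]
    - [0,0,0,0.95]
    - [0,0,0,0.95]
    - [0,0,0,0]

```text
time_s: 39.15
tcp_pos: [0.435, -0.3557, 0.2705]
ee_rot: [[-0.958, 0.286, 0.0], [0.286, 0.958, -0.0], [-0.0, 0.0, -1.0]]
wrist_force: [0.4, 0.3, 0.8]
gripper_width: 0.748
gripper_force: 0.0
```

```bash
python3 - <<'E'
from h import *
im=eyes.capture('side');print(find('side',im,'red',(.414,-.047),.012,.012),find('side',im,'blue',(.435,-.355),0,.012))
im=eyes.capture('top');print(find('top',im,'red',(.414,-.047),.012,.012))
to(.4349,-.355,.06)
E
```

```text
(array([ 3.94900e-01, -4.59000e-02, -8.87554e+01]), 84.0, 10.4, 51) (array([  0.435 ,  -0.3567, -15.023 ]), 90.8, 50.9, 251)
(array([ 4.13300e-01, -4.84000e-02,  8.99638e+01]), 91.6, 45.0, 154)
t39.2 grasp [ 0.4351 -0.3558  0.107 ] theta 163.50 grip 64.9 F [-0.2 -0.9 -0.1] j6 -84
units [0.02 0.03 2.35]
```

>>> jog_arm:
  increments:
    - [0,0,1,0]
    - [0,0,1,0]
    - [0,0,1,0]
    - [0,0,0.8,0]
    - [0,0,0.45,0]
    - [0,0,0,0]

```text
time_s: 39.85
tcp_pos: [0.4347, -0.3556, 0.1842]
ee_rot: [[-0.958, 0.285, -0.002], [0.285, 0.958, 0.001], [0.003, 0.0, -1.0]]
wrist_force: [-0.0, 0.3, 0.8]
gripper_width: 0.749
gripper_force: 0.0
```

>>> jog_arm:
  increments:
    - [0,0,0,0]
    - [0,0,0,0]
    - [0,0,0,0]
    - [0,0,0,0]
  grip: 30

```text
time_s: 40.25
tcp_pos: [0.4353, -0.3558, 0.1861]
ee_rot: [[-0.958, 0.286, 0.001], [0.286, 0.958, -0.001], [-0.002, -0.0, -1.0]]
wrist_force: [-0.5, 0.5, 2.1]
gripper_width: 0.501
gripper_force: 30.0
```

```bash
python3 - <<'E'
from h import *
st()
E
```

```text
t40.2 grasp [ 0.4355 -0.3559  0.0226] theta 163.40 grip 43.6 F [-0.5  0.5  2.1] j6 -84
```

>>> jog_arm:
  increments:
    - [0,0,-1,0]
    - [0,0,-1,-0.9]
    - [0,0,-1,-0.95]
    - [0,0,-1,-0.95]
    - [0,0,0,-0.95]
    - [0,0,0,-0.95]
    - [0,0,0,-0.95]
    - [0,0,0,-0.95]
    - [0,0,0,-0.95]
    - [0,0,0,-0.95]

```text
time_s: 41.25
tcp_pos: [0.4348, -0.3557, 0.2653]
ee_rot: [[-0.924, -0.383, -0.0], [-0.383, 0.924, 0.0], [0.0, 0.0, -1.0]]
wrist_force: [0.2, -0.0, -1.5]
gripper_width: 0.501
gripper_force: 30.0
```

>>> jog_arm:
  increments:
    - [0,0,0,-1]
    - [0,0,0,-1]
    - [0,0,0,-1]
    - [0,0,0,-1]
    - [0,0,0,-1]
    - [0,0,0,-1]
    - [0,0,0,-1]
    - [0,0,0,-1]
    - [0,0,0,-1]
    - [0,0,0,-1]

```text
time_s: 42.25
tcp_pos: [0.4348, -0.3556, 0.2653]
ee_rot: [[-0.369, -0.93, -0.0], [-0.93, 0.369, 0.0], [-0.0, 0.0, -1.0]]
wrist_force: [0.3, -0.6, -1.5]
gripper_width: 0.502
gripper_force: 30.0
```

>>> jog_arm:
  increments:
    - [0,0,0,-1]
    - [0,0,0,-1]
    - [0,0,0,-1]
    - [0,0,0,-1]
    - [0,0,0,-1]
    - [0,0,0,0]

```text
time_s: 42.85
tcp_pos: [0.4348, -0.3557, 0.2653]
ee_rot: [[0.019, -1.0, -0.0], [-1.0, -0.019, 0.0], [-0.0, 0.0, -1.0]]
wrist_force: [0.3, 0.1, -0.6]
gripper_width: 0.5
gripper_force: 30.0
```

```bash
python3 - <<'E'
from h import *
to(.509,-.046)
E
```

```text
t42.9 grasp [ 0.4348 -0.3556  0.1018] theta -88.90 grip 43.5 F [ 0.3  0.1 -0.6] j6 24
units [-15.41  -4.01   0.  ]
```

>>> jog_arm:
  increments:
    - [-0.96,-0.25,0,0]
    - [-0.96,-0.25,0,0]
    - [-0.96,-0.25,0,0]
    - [-0.96,-0.25,0,0]
    - [-0.96,-0.25,0,0]
    - [-0.96,-0.25,0,0]
    - [-0.96,-0.25,0,0]
    - [-0.96,-0.25,0,0]
    - [-0.96,-0.25,0,0]
    - [-0.96,-0.25,0,0]

```text
time_s: 43.85
tcp_pos: [0.4813, -0.162, 0.2655]
ee_rot: [[0.017, -1.0, 0.0], [-1.0, -0.017, 0.0], [-0.0, -0.0, -1.0]]
wrist_force: [0.0, -0.3, -1.5]
gripper_width: 0.499
gripper_force: 30.0
```

>>> jog_arm:
  increments:
    - [-0.96,-0.25,0,0]
    - [-0.96,-0.25,0,0]
    - [-0.96,-0.25,0,0]
    - [-0.96,-0.25,0,0]
    - [-0.96,-0.25,0,0]
    - [-1,-0.25,0,0]
    - [0,0,1,0]
    - [0,0,0.9,0]
    - [0,0,0.8,0]
    - [0,0,0,0]

```text
time_s: 44.85
tcp_pos: [0.5081, -0.0464, 0.2095]
ee_rot: [[0.017, -1.0, -0.005], [-1.0, -0.017, -0.001], [0.001, 0.005, -1.0]]
wrist_force: [-0.6, 0.7, -0.5]
gripper_width: 0.499
gripper_force: 30.0
```

```bash
python3 - <<'E'
from h import *
to(.509,-.046,.036)
E
```

```text
t44.9 grasp [ 0.5073 -0.0465  0.046 ] theta -89.00 grip 43.4 F [-0.6  0.7 -0.5] j6 -12
units [-0.02 -0.09  0.5 ]
```

>>> jog_arm:
  increments:
    - [0,-0.08,0.3,0]
    - [0,0,0.18,0]
    - [0,0,0,0]

```text
time_s: 45.15
tcp_pos: [0.5107, -0.0463, 0.2018]
ee_rot: [[0.019, -1.0, 0.0], [-1.0, -0.019, 0.0], [-0.0, -0.0, -1.0]]
wrist_force: [-0.1, -0.8, -1.4]
gripper_width: 0.504
gripper_force: 30.0
```

>>> jog_arm:
  increments:
    - [0,0,0,0]
    - [0,0,0,0]
    - [0,0,-0.5,0]
    - [0,0,-1,0]
    - [0,0,-1,0]
    - [0,0,-1,0]
    - [1,-0.17,0,0]
    - [1,-0.17,0,0]
    - [1,-0.17,0,0]
    - [1,-0.17,0,0]
  grip: 65

```text
time_s: 46.15
tcp_pos: [0.5259, -0.1267, 0.2731]
ee_rot: [[0.02, -1.0, 0.002], [-1.0, -0.02, -0.0], [0.0, -0.002, -1.0]]
wrist_force: [0.4, 0.8, -0.1]
gripper_width: 0.743
gripper_force: 0.0
```

>>> jog_arm:
  increments:
    - [1,-0.17,0,0]
    - [1,-0.17,0,0]
    - [1,-0.17,0,0]
    - [1,-0.17,0,0]
    - [0.9,-0.14,0,0.97]
    - [0,0,0,1]
    - [0,0,0,1]
    - [0,0,0,1]
    - [0,0,0,1]
    - [0,0,0,1]

```text
time_s: 47.15
tcp_pos: [0.5441, -0.2237, 0.2729]
ee_rot: [[-0.445, -0.895, 0.001], [-0.895, 0.445, -0.0], [-0.0, -0.001, -1.0]]
wrist_force: [0.5, 0.2, -0.6]
gripper_width: 0.749
gripper_force: 0.0
```

>>> jog_arm:
  increments:
    - [0,0,0,1]
    - [0,0,0,1]
    - [0,0,0,1]
    - [0,0,0,1]
    - [0,0,0,1]
    - [0,0,0,1]
    - [0,0,0,1]
    - [0,0,0,1]
    - [0,0,0,1]
    - [0,0,0,0.8]

```text
time_s: 48.15
tcp_pos: [0.5441, -0.2237, 0.2729]
ee_rot: [[-0.947, -0.32, 0.001], [-0.32, 0.947, -0.0], [-0.001, -0.001, -1.0]]
wrist_force: [0.8, -0.5, 0.3]
gripper_width: 0.746
gripper_force: 0.0
```

```bash
python3 - <<'E'
from h import *
for c in('side','top'):
    im=eyes.capture(c);print(find(c,im,'red',(.414,-.047),.012,.012),find(c,im,'blue',(.509,-.046),.012,.012),find(c,im,'blue',(.54,-.223),0,.007))
to(.5405,-.223,.04)
E
```

```text
(array([ 4.14200e-01, -4.48000e-02, -8.87554e+01]), 91.0, 48.7, 118) (array([ 5.03600e-01, -4.46000e-02, -8.83071e+01]), 91.0, 33.6, 74) (array([ 0.5411, -0.2244, 19.5057]), 92.8, 49.4, 477)
None (array([ 0.5099, -0.013 ,  0.0194]), 46.3, 20.9, 42) (array([ 0.5407, -0.2234, 16.8402]), 91.7, 45.7, 159)
t48.2 grasp [ 0.5443 -0.2237  0.1093] theta -161.16 grip 65.3 F [-0.4 -0.7  1.1] j6 -65
units [0.17 0.1  3.46]
```

>>> jog_arm:
  increments:
    - [0.17,0.05,1,0]
    - [0,0,1,0]
    - [0,0,1,0]
    - [0,0,0.9,0]
    - [0,0,0.5,0]
    - [0,0,0,0]
    - [0,0,0,0]

```text
time_s: 48.95
tcp_pos: [0.5409, -0.2238, 0.1843]
ee_rot: [[-0.946, -0.324, 0.001], [-0.324, 0.946, -0.0], [-0.001, -0.001, -1.0]]
wrist_force: [0.2, -0.2, 0.1]
gripper_width: 0.746
gripper_force: 0.0
```

```bash
python3 - <<'E'
from h import *
to(.5405,-.223,.02)
E
```

```text
t49.0 grasp [ 0.5411 -0.2239  0.0208] theta -161.12 grip 64.9 F [ 0.2 -0.2  0.1] j6 -64
units [0.01 0.05 0.04]
```

>>> jog_arm:
  increments:
    - [0,0,0,0]
    - [0,0,0,0]
    - [0,0,0,0]
    - [0,0,0,0]
  grip: 30

```text
time_s: 49.35
tcp_pos: [0.5406, -0.2237, 0.184]
ee_rot: [[-0.946, -0.323, 0.0], [-0.323, 0.946, -0.0], [-0.0, -0.0, -1.0]]
wrist_force: [-0.3, 0.6, 0.4]
gripper_width: 0.498
gripper_force: 30.0
```

```bash
python3 - <<'E'
from h import *
st()
E
```

```text
t49.4 grasp [ 0.5406 -0.2237  0.0205] theta -161.17 grip 43.3 F [-0.3  0.6  0.4] j6 -65
```

>>> jog_arm:
  increments:
    - [0,0,-1,0]
    - [0,0,-1,-0.97]
    - [0,0,-1,-1]
    - [0,0,-1,-1]
    - [0,0,0,-1]
    - [0,0,0,-1]
    - [0,0,0,-1]
    - [0,0,0,-1]
    - [0,0,0,-1]
    - [0,0,0,-1]

```text
time_s: 50.35
tcp_pos: [0.5404, -0.2238, 0.2636]
ee_rot: [[-0.498, -0.867, -0.0], [-0.867, 0.498, 0.0], [0.0, 0.0, -1.0]]
wrist_force: [-0.6, 0.0, -0.3]
gripper_width: 0.5
gripper_force: 30.0
```

>>> jog_arm:
  increments:
    - [0,0,0,-1]
    - [0,0,0,-1]
    - [0,0,0,-1]
    - [0,0,0,-1]
    - [0,0,0,-1]
    - [0,0,0,-1]
    - [0,0,0,-0.8]
    - [0,0,0,0]

```text
time_s: 51.15
tcp_pos: [0.5405, -0.2238, 0.2637]
ee_rot: [[0.019, -1.0, -0.0], [-1.0, -0.019, 0.0], [-0.0, 0.0, -1.0]]
wrist_force: [-0.4, -0.7, 0.6]
gripper_width: 0.499
gripper_force: 30.0
```

```bash
python3 - <<'E'
from h import *
c='top';im=eyes.capture(c);print(find(c,im,'red',(.414,-.047),.012,.012),find(c,im,'blue',(.509,-.046),.012,.012))
c='side';im=eyes.capture(c);print(find(c,im,'red',(.414,-.047),.012,.012),find(c,im,'blue',(.509,-.046),.012,.012))
to(.5095,-.046)
E
```

```text
(array([ 4.31800e-01, -3.60000e-03,  8.99456e+01]), 2.2, 2.2, 1) (array([ 0.5099, -0.013 ,  0.0194]), 46.3, 20.9, 44)
(array([ 4.14200e-01, -4.48000e-02, -8.87554e+01]), 91.0, 48.7, 118) (array([ 0.5019, -0.0859, -5.4115]), 10.5, 6.8, 6)
t51.2 grasp [ 0.5404 -0.2238  0.1002] theta -88.97 grip 43.3 F [ 0.2  0.7 -0.2] j6 8
units [-8.91  1.39  0.  ]
```

>>> jog_arm:
  increments:
    - [-0.99,0.15,0,0]
    - [-0.99,0.15,0,0]
    - [-0.99,0.15,0,0]
    - [-0.99,0.15,0,0]
    - [-0.99,0.15,0,0]
    - [-0.99,0.16,0,0]
    - [-0.99,0.16,0,0]
    - [-0.99,0.16,0,0]
    - [-0.99,0.16,0,0]
    - [0,0,0,0]

```text
time_s: 52.25
tcp_pos: [0.509, -0.0447, 0.2639]
ee_rot: [[0.021, -1.0, 0.0], [-1.0, -0.021, 0.0], [-0.0, -0.0, -1.0]]
wrist_force: [0.0, 0.0, 0.1]
gripper_width: 0.499
gripper_force: 30.0
```

>>> jog_arm:
  increments:
    - [0,0,1,0]
    - [0,0,0.8,0]
    - [0,0,0.4,0]
    - [0,0,0,0]
    - [0,0,0,0]

```text
time_s: 52.75
tcp_pos: [0.5097, -0.0464, 0.2201]
ee_rot: [[0.019, -1.0, 0.001], [-1.0, -0.019, -0.0], [0.0, -0.001, -1.0]]
wrist_force: [0.7, 1.0, -0.5]
gripper_width: 0.501
gripper_force: 30.0
```

```bash
python3 - <<'E'
from h import *
to(.5095,-.046,.0455)
E
```

```text
t52.8 grasp [ 0.5098 -0.0464  0.0566] theta -88.91 grip 43.6 F [ 0.7  1.  -0.5] j6 -12
units [-0.02  0.01  0.55]
```

>>> jog_arm:
  increments:
    - [0,0,0.35,0]
    - [0,0,0.18,0]
    - [0,0,0,0]

```text
time_s: 53.05
tcp_pos: [0.5091, -0.0462, 0.2088]
ee_rot: [[0.019, -1.0, -0.001], [-1.0, -0.019, -0.0], [0.0, 0.001, -1.0]]
wrist_force: [-0.2, -0.6, -0.6]
gripper_width: 0.498
gripper_force: 30.0
```

>>> jog_arm:
  increments:
    - [0,0,0,0]
    - [0,0,0,0]
    - [0,0,-0.5,0]
    - [0,0,-1,0]
    - [0,0,-1,0]
    - [0,0,-1,0]
    - [1,-0.18,0,0]
    - [1,-0.18,0,0]
    - [1,-0.18,0,0]
    - [1,-0.18,0,0]
  grip: 65

```text
time_s: 54.05
tcp_pos: [0.5254, -0.1266, 0.2803]
ee_rot: [[0.02, -1.0, 0.001], [-1.0, -0.02, -0.0], [0.0, -0.001, -1.0]]
wrist_force: [0.2, -0.1, 0.5]
gripper_width: 0.752
gripper_force: 0.0
```

>>> jog_arm:
  increments:
    - [1,-0.18,0,0]
    - [1,-0.18,0,0]
    - [1,-0.18,0,0]
    - [1,-0.18,0,0]
    - [1,-0.18,0,0]
    - [1,-0.18,0,0]
    - [1,-0.18,0,0]
    - [1,-0.18,0,0]
    - [1,-0.18,0,0]
    - [1,-0.18,0,0]

```text
time_s: 55.05
tcp_pos: [0.5652, -0.3259, 0.2802]
ee_rot: [[0.02, -1.0, 0.001], [-1.0, -0.02, -0.0], [0.0, -0.001, -1.0]]
wrist_force: [0.2, 0.3, 0.4]
gripper_width: 0.748
gripper_force: 0.0
```

>>> jog_arm:
  increments:
    - [1,-0.18,0,0.97]
    - [0.2,0,0,1]
    - [0,0,0,1]
    - [0,0,0,1]
    - [0,0,0,1]
    - [0,0,0,1]
    - [0,0,0,1]
    - [0,0,0,1]
    - [0,0,0,1]
    - [0,0,0,1]

```text
time_s: 56.05
tcp_pos: [0.5688, -0.349, 0.2802]
ee_rot: [[-0.704, -0.71, 0.001], [-0.71, 0.704, -0.0], [-0.0, -0.001, -1.0]]
wrist_force: [0.7, -0.4, 1.0]
gripper_width: 0.745
gripper_force: 0.0
```

>>> jog_arm:
  increments:
    - [0,0,0,1]
    - [0,0,0,1]
    - [0,0,0,1]
    - [0,0,0,1]
    - [0,0,0,1]
    - [0,0,0,0.8]
    - [0,0,0,0]

```text
time_s: 56.75
tcp_pos: [0.5689, -0.349, 0.2801]
ee_rot: [[-0.946, -0.323, 0.001], [-0.323, 0.946, -0.0], [-0.001, -0.001, -1.0]]
wrist_force: [0.4, -0.4, 0.6]
gripper_width: 0.747
gripper_force: 0.0
```

```bash
python3 - <<'E'
from h import *
for c in('side','top'):
    im=eyes.capture(c);print(find(c,im,'red',(.414,-.047),.012,.012),find(c,im,'blue',(.509,-.046),.012,.019),find(c,im,'yellow',(.604,-.045),.012,.019),find(c,im,'red',(.57,-.349),0,.007))
to(.5698,-.3493,.02)
E
```

```text
(array([ 4.14200e-01, -4.49000e-02, -8.87554e+01]), 90.7, 48.7, 118) (array([ 5.09600e-01, -4.11000e-02, -8.94443e+01]), 95.8, 48.2, 326) (array([ 5.97100e-01, -2.50000e-02,  7.87765e+01]), 72.8, 37.7, 168) (array([ 0.5702, -0.3499, 18.9128]), 93.8, 48.6, 649)
(array([ 4.13300e-01, -4.84000e-02,  8.99638e+01]), 91.6, 45.0, 152) (array([ 5.09400e-01, -4.56000e-02, -8.98992e+01]), 92.3, 46.0, 426) (array([ 6.05400e-01, -4.46000e-02, -8.98285e+01]), 90.5, 47.3, 434) (array([  0.5375,  -0.3674, -71.5482]), 33.8, 19.9, 50)
t56.9 grasp [ 0.569  -0.3491  0.1163] theta -161.09 grip 64.5 F [-0.3 -0.9 -0.1] j6 -53
units [-0.03 -0.02  4.82]
```

>>> jog_arm:
  increments:
    - [0,0,1,0]
    - [0,0,1,0]
    - [0,0,1,0]
    - [0,0,1,0]
    - [0,0,0.75,0]
    - [0,0,0,0]
    - [0,0,0,0]

```text
time_s: 57.55
tcp_pos: [0.5691, -0.3491, 0.1842]
ee_rot: [[-0.946, -0.323, 0.0], [-0.323, 0.946, -0.0], [-0.0, -0.0, -1.0]]
wrist_force: [-0.2, 0.5, -0.5]
gripper_width: 0.747
gripper_force: 0.0
```

>>> jog_arm:
  increments:
    - [0,0,0,0]
    - [0,0,0,0]
    - [0,0,0,0]
    - [0,0,0,0]
  grip: 30

```text
time_s: 57.95
tcp_pos: [0.5689, -0.3491, 0.1843]
ee_rot: [[-0.946, -0.323, 0.0], [-0.323, 0.946, -0.0], [-0.0, -0.0, -1.0]]
wrist_force: [0.4, 1.1, 1.2]
gripper_width: 0.499
gripper_force: 30.0
```

```bash
python3 - <<'E'
from h import *
st()
E
```

```text
t58.0 grasp [ 0.5689 -0.3491  0.0208] theta -161.17 grip 43.4 F [0.4 1.1 1.2] j6 -53
```

>>> jog_arm:
  increments:
    - [0,0,-1,0]
    - [0,0,-1,0]
    - [0,0,-1,-0.97]
    - [0,0,-1,-1]
    - [0,0,0,-1]
    - [0,0,0,-1]
    - [0,0,0,-1]
    - [0,0,0,-1]
    - [0,0,0,-1]
    - [0,0,0,-1]

```text
time_s: 58.95
tcp_pos: [0.5688, -0.349, 0.2641]
ee_rot: [[-0.566, -0.825, -0.0], [-0.825, 0.566, 0.0], [-0.0, 0.0, -1.0]]
wrist_force: [-0.6, -0.1, -0.2]
gripper_width: 0.498
gripper_force: 30.0
```

>>> jog_arm:
  increments:
    - [0,0,0,-1]
    - [0,0,0,-1]
    - [0,0,0,-1]
    - [0,0,0,-1]
    - [0,0,0,-1]
    - [0,0,0,-1]
    - [0,0,0,-1]
    - [0,0,0,-0.8]
    - [0,0,0,0]

```text
time_s: 59.85
tcp_pos: [0.5688, -0.349, 0.2641]
ee_rot: [[0.019, -1.0, -0.0], [-1.0, -0.019, 0.0], [-0.0, 0.0, -1.0]]
wrist_force: [0.9, 0.1, -0.4]
gripper_width: 0.499
gripper_force: 30.0
```

```bash
python3 - <<'E'
from h import *
to(.414,-.0475)
E
```

```text
t59.9 grasp [ 0.5688 -0.349   0.1006] theta -88.90 grip 43.4 F [ 0.9  0.1 -0.4] j6 19
units [-15.22   7.45   0.  ]
```

>>> jog_arm:
  increments:
    - [-0.95,0.465,0,0]
    - [-0.95,0.465,0,0]
    - [-0.95,0.465,0,0]
    - [-0.95,0.465,0,0]
    - [-0.95,0.465,0,0]
    - [-0.95,0.465,0,0]
    - [-0.95,0.465,0,0]
    - [-0.95,0.465,0,0]
    - [-0.95,0.465,0,0]
    - [-0.95,0.465,0,0]

```text
time_s: 60.85
tcp_pos: [0.4717, -0.1602, 0.2643]
ee_rot: [[0.018, -1.0, 0.0], [-1.0, -0.018, -0.0], [0.0, -0.0, -1.0]]
wrist_force: [-0.4, 1.1, -0.3]
gripper_width: 0.5
gripper_force: 30.0
```

>>> jog_arm:
  increments:
    - [-0.95,0.465,0,0]
    - [-0.95,0.465,0,0]
    - [-0.95,0.465,0,0]
    - [-0.95,0.465,0,0]
    - [-0.95,0.47,0,0]
    - [-0.96,0.47,0,0]
    - [0,0,1,0]
    - [0,0,0.8,0]
    - [0,0,0.4,0]
    - [0,0,0,0]

```text
time_s: 61.85
tcp_pos: [0.4138, -0.0479, 0.2195]
ee_rot: [[0.019, -1.0, -0.002], [-1.0, -0.019, -0.001], [0.001, 0.002, -1.0]]
wrist_force: [0.3, -0.5, -0.4]
gripper_width: 0.497
gripper_force: 30.0
```

```bash
python3 - <<'E'
from h import *
c='side';im=eyes.capture(c);print(find(c,im,'red',(.414,-.047),.012,.012),find(c,im,'blue',(.509,-.046),.012,.019))
to(.414,-.0475,.0455)
E
```

```text
(array([ 4.15100e-01, -3.42000e-02, -8.97084e+01]), 111.7, 50.2, 397) (array([ 5.09600e-01, -4.11000e-02, -8.94443e+01]), 95.8, 48.2, 326)
t61.9 grasp [ 0.414  -0.0479  0.0566] theta -88.92 grip 43.3 F [ 0.4 -0.   0.4] j6 -15
units [-0.02  0.    0.55]
```

>>> jog_arm:
  increments:
    - [0,0,0.35,0]
    - [0,0,0.18,0]
    - [0,0,0,0]

```text
time_s: 62.2
tcp_pos: [0.4139, -0.0479, 0.2093]
ee_rot: [[0.019, -1.0, -0.001], [-1.0, -0.019, -0.0], [0.0, 0.001, -1.0]]
wrist_force: [-0.4, 0.2, 0.1]
gripper_width: 0.498
gripper_force: 30.0
```

>>> jog_arm:
  increments:
    - [0,0,0,0]
    - [0,0,0,0]
    - [0,0,-0.5,0]
    - [0,0,-1,0]
    - [0,0,-1,0]
    - [0,0,-1,0]
    - [1,0,0,0]
    - [1,0,-1,0]
    - [1,0,-1,0]
    - [1,0,-1,0]
  grip: 65

```text
time_s: 63.2
tcp_pos: [0.4153, -0.1285, 0.3405]
ee_rot: [[0.02, -1.0, 0.0], [-1.0, -0.02, 0.0], [-0.0, -0.0, -1.0]]
wrist_force: [1.0, -0.4, -1.0]
gripper_width: 0.751
gripper_force: 0.0
```

>>> jog_arm:
  increments:
    - [1,0,-1,0.97]
    - [0,0,-1,0.97]
    - [0,0,-1,0.97]
    - [0,0,-1,0.97]
    - [0,0,-1,0.97]
    - [0,0,-1,0.97]
    - [0,0,-1,0.97]
    - [0,0,-1,0.97]
    - [0,0,-1,0.97]
    - [0,0,0,0.97]

```text
time_s: 64.2
tcp_pos: [0.4159, -0.1479, 0.5227]
ee_rot: [[-0.689, -0.725, 0.006], [-0.725, 0.689, -0.001], [-0.004, -0.005, -1.0]]
wrist_force: [0.3, -0.3, 0.5]
gripper_width: 0.746
gripper_force: 0.0
```

```bash
python3 - <<'E'
from h import *
for c in('side','top'):
    im=eyes.capture(c);print(find(c,im,'red',(.414,-.047),.012,.019),find(c,im,'blue',(.509,-.046),.012,.019),find(c,im,'yellow',(.604,-.045),.012,.019))
    cv2.imwrite(f'pics/l_{c}.png',cv2.resize(im[180:300,190:350] if c=='side' else im[120:260,180:340],(640,480),interpolation=cv2.INTER_CUBIC))
to(.506,.118,.34)
E
```

```text
(array([ 4.13900e-01, -4.13000e-02, -8.87554e+01]), 94.1, 48.5, 329) (array([ 5.09600e-01, -4.11000e-02, -8.94443e+01]), 95.8, 48.2, 326) (array([ 6.03200e-01, -3.77000e-02, -8.91177e+01]), 103.5, 50.8, 363)
(array([ 3.94500e-01, -7.70000e-02,  8.99132e+01]), 8.3, 8.2, 8) None (array([ 6.08400e-01, -3.83000e-02, -8.75004e+01]), 91.9, 38.2, 322)
t64.3 grasp [ 0.4158 -0.1477  0.3566] theta -133.35 grip 65.3 F [ 0.3 -0.6 -0.2] j6 -45
units [-12.75   5.84   0.84]
```

View pics/l_side.png

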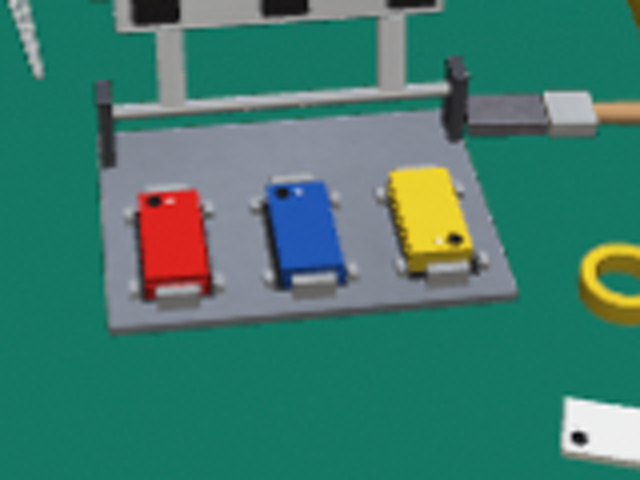

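>>> jog_arm:
  increments:
    - [0,0,0,1]
    - [0,0,0,1]
    - [0,0,0,1]
    - [0,0,0,1]
    - [0,0,0,1]
    - [0,0,0,1]
    - [0,0,0,1]
    - [0,0,0,1]
    - [0,0,0,1]
    - [0,0,0,0.93]
  grip: 45

```text
time_s: 65.3
tcp_pos: [0.4157, -0.1477, 0.5189]
ee_rot: [[-1.0, -0.019, -0.001], [-0.019, 1.0, 0.0], [0.001, 0.0, -1.0]]
wrist_force: [0.4, 0.2, 0.9]
gripper_width: 0.515
gripper_force: 0.0
```

>>> jog_arm:
  increments:
    - [-0.35,1,0,0]
    - [-0.35,1,0,0]
    - [-0.35,1,0,0]
    - [-0.35,1,0,0]
    - [-0.35,1,0,0]
    - [-0.35,1,0,0]
    - [-0.35,1,0,0]
    - [-0.35,1,0,0]
    - [-0.35,1,0,0]
    - [-0.35,1,0,0]

```text
time_s: 66.3
tcp_pos: [0.4819, 0.0544, 0.5189]
ee_rot: [[-1.0, -0.022, -0.001], [-0.022, 1.0, -0.0], [0.001, -0.0, -1.0]]
wrist_force: [-0.0, -0.1, 0.1]
gripper_width: 0.518
gripper_force: 0.0
```

>>> jog_arm:
  increments:
    - [-0.35,1,0,0]
    - [-0.35,1,0,0]
    - [-0.35,1,0,0]
    - [0,0.2,0,0]
    - [0,0,0,0]

```text
time_s: 66.8
tcp_pos: [0.5018, 0.1186, 0.519]
ee_rot: [[-1.0, -0.021, -0.001], [-0.021, 1.0, -0.001], [0.001, -0.001, -1.0]]
wrist_force: [-0.3, -0.1, 0.0]
gripper_width: 0.518
gripper_force: 0.0
```

```bash
python3 - <<'E'
from h import *
for c in('side','top'):
    im=eyes.capture(c);print(find(c,im,'red',(.414,-.047),.012,.019),find(c,im,'blue',(.509,-.046),.012,.019),find(c,im,'yellow',(.604,-.045),.012,.019))
    if c=='top':cv2.imwrite(f'pics/l_{c}2.png',cv2.resize(im[140:260,190:350],(640,480),interpolation=cv2.INTER_CUBIC))
to(.506,.118,.34)
E
```

```text
(array([ 4.14100e-01, -4.13000e-02, -8.87554e+01]), 94.1, 48.9, 330) (array([ 5.09600e-01, -4.11000e-02, -8.94443e+01]), 95.8, 48.2, 326) (array([ 6.03200e-01, -3.77000e-02, -8.91177e+01]), 103.5, 50.8, 363)
(array([ 4.13700e-01, -4.74000e-02, -8.75512e+01]), 94.3, 47.4, 449) (array([ 5.09400e-01, -4.56000e-02, -8.98995e+01]), 92.4, 46.0, 431) (array([ 6.02700e-01, -3.88000e-02, -8.75004e+01]), 93.2, 49.6, 429)
t66.9 grasp [0.5014 0.1176 0.356 ] theta -178.85 grip 45.1 F [ 0.3  0.5 -0.4] j6 -120
units [-0.23  0.02  0.8 ]
```

View pics/l_top2.png

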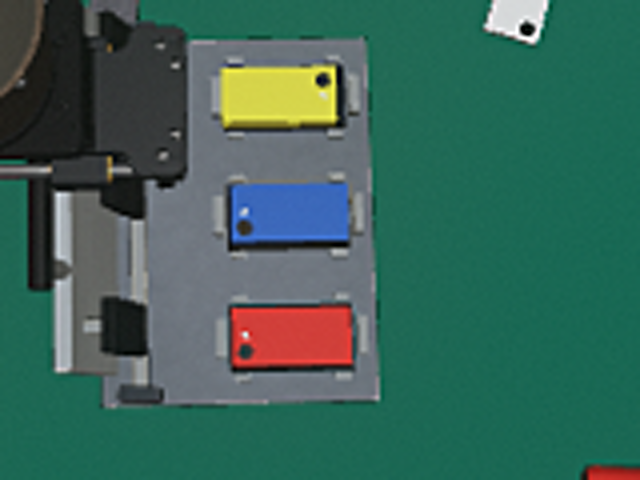

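The yellow assembly has been knocked about 6 mm towards +y: at (280,97) in the top crop it leaves a bare pad strip at (340,95). I'll look closer at whether the phone and cover are still aligned.

```bash
python3 - <<'E'
from h import *
im=eyes.capture('side');cv2.imwrite('pics/y2.png',cv2.resize(im[210:265,215:325],(770,385),interpolation=cv2.INTER_CUBIC))
b=lambda x,y,z,L=.09:box([x,y,91.1],L,.044,z,z+.0001)
for y in(-.0388,-.0442):print(y,'edge -y px of phone bottom/top, cover top',[np.round((proj('side',[[.604,y-.045,z]])[0]-[215,210])*7) for z in(.012,.024,.031)])
print('+y',[np.round((proj('side',[[.604,-.0388+.045,z]])[0]-[215,210])*7) for z in(.012,.024,.031)])
E
```

```text
-0.0388 edge -y px of phone bottom/top, cover top [array([593., 253.]), array([595., 232.]), array([596., 219.])]
-0.0442 edge -y px of phone bottom/top, cover top [array([595., 262.]), array([598., 241.]), array([599., 228.])]
+y [array([553., 111.]), array([555.,  90.]), array([556.,  77.])]
```

View pics/y2.png

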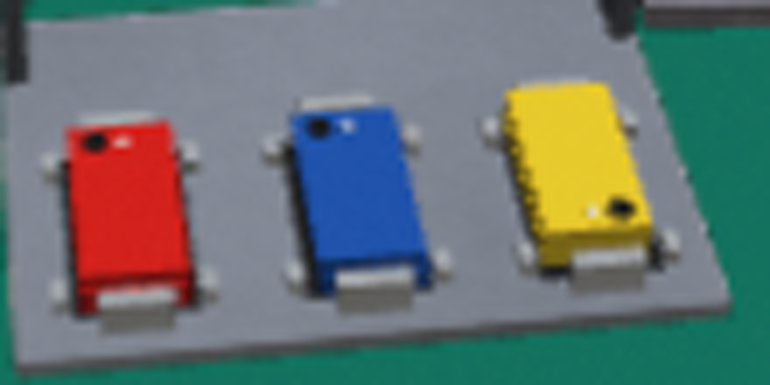

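Phone and cover ends are flush (yellow end face 230–262 px in the crop), only slid within the nest by about 5 mm, well inside the limit. I'll go on to the handle.

>>> jog_arm:
  increments:
    - [-0.23,0,1,0]
    - [0,0,1,0]
    - [0,0,1,0]
    - [0,0,1,0]
    - [0,0,0.8,0]
    - [0,0,0.4,0]
    - [0,0,0,0]
    - [0,0,0,0]

```text
time_s: 67.75
tcp_pos: [0.5065, 0.1179, 0.4164]
ee_rot: [[-1.0, -0.02, 0.001], [-0.02, 1.0, 0.0], [-0.001, 0.0, -1.0]]
wrist_force: [-0.8, 0.7, 0.4]
gripper_width: 0.52
gripper_force: 0.0
```

```bash
python3 - <<'E'
from h import *
to(.506,.1175,.252)
E
```

```text
t67.8 grasp [0.5067 0.1179 0.2529] theta -178.88 grip 45.2 F [-0.8  0.7  0.4] j6 -120
units [ 0.04 -0.02  0.05]
```

>>> jog_arm:
  increments:
    - [0,0,0,0]
    - [0,0,0,0]
    - [0,0,0,0]
    - [0,0,0,0]
    - [0,0,0,0]
  grip: 6

```text
time_s: 68.25
tcp_pos: [0.5063, 0.1184, 0.4157]
ee_rot: [[-1.0, -0.02, 0.0], [-0.02, 1.0, 0.001], [-0.0, 0.001, -1.0]]
wrist_force: [-0.5, 2.3, 0.8]
gripper_width: 0.173
gripper_force: 30.0
```

```bash
python3 - <<'E'
from h import *
st()
# arc plan: hinge (y0,z0), offset of grasp above bar 3 mm; dy,dz units from rest for each arm angle
y0,z0=.0692,.055
f=lambda q:(y0+.2*np.sin(.25-q),z0+.2*np.cos(.25-q))
a=np.arange(0,1.83,.07);P=np.array([f(q) for q in a]);D=np.diff(P,axis=0)/.02
for q,d in zip(a[1:],D):print('%.2f  ty %.2f tz %.2f'%(q,d[0],-d[1]),end=' | ')
E
```

```text
t68.2 grasp [0.5064 0.1185 0.2522] theta -178.86 grip 15.1 F [-0.5  2.3  0.8] j6 -120
0.07  ty -0.68 tz -0.15 | 0.14  ty -0.69 tz -0.10 | 0.21  ty -0.70 tz -0.05 | 0.28  ty -0.70 tz -0.00 | 0.35  ty -0.70 tz 0.05 | 0.42  ty -0.69 tz 0.09 | 0.49  ty -0.69 tz 0.14 | 0.56  ty -0.67 tz 0.19 | 0.63  ty -0.66 tz 0.24 | 0.70  ty -0.64 tz 0.28 | 0.77  ty -0.62 tz 0.33 | 0.84  ty -0.59 tz 0.37 | 0.91  ty -0.57 tz 0.41 | 0.98  ty -0.54 tz 0.45 | 1.05  ty -0.50 tz 0.48 | 1.12  ty -0.47 tz 0.52 | 1.19  ty -0.43 tz 0.55 | 1.26  ty -0.39 tz 0.58 | 1.33  ty -0.35 tz 0.61 | 1.40  ty -0.31 tz 0.63 | 1.47  ty -0.26 tz 0.65 | 1.54  ty -0.22 tz 0.67 | 1.61  ty -0.17 tz 0.68 | 1.68  ty -0.12 tz 0.69 | 1.75  ty -0.07 tz 0.70 | 1.82  ty -0.03 tz 0.70 |
```

>>> jog_arm:
  increments:
    - [0,-0.68,-0.15,0]
    - [0,-0.69,-0.1,0]
    - [0,-0.7,-0.05,0]
    - [0,-0.7,0,0]
    - [0,-0.7,0.05,0]
    - [0,-0.69,0.09,0]
    - [0,-0.69,0.14,0]
    - [0,0,0,0]

```text
time_s: 69.05
tcp_pos: [0.5082, 0.021, 0.4171]
ee_rot: [[-1.0, -0.019, 0.002], [-0.019, 1.0, 0.002], [-0.003, 0.002, -1.0]]
wrist_force: [-1.5, 4.6, 5.9]
gripper_width: 0.171
gripper_force: 30.0
```

>>> jog_arm:
  increments:
    - [0,-0.67,0.19,0]
    - [0,-0.66,0.24,0]
    - [0,-0.64,0.28,0]
    - [0,-0.62,0.33,0]
    - [0,-0.59,0.37,0]
    - [0,-0.57,0.41,0]
    - [0,0,0,0]

```text
time_s: 69.75
tcp_pos: [0.5099, -0.0538, 0.3797]
ee_rot: [[-1.0, -0.019, 0.001], [-0.019, 1.0, 0.001], [-0.001, 0.001, -1.0]]
wrist_force: [-0.4, 4.9, 4.2]
gripper_width: 0.172
gripper_force: 30.0
```

```bash
python3 - <<'E'
from h import *
g,R=st();s=sense();print(np.round(s['moment'],2),'expected',.0692+.2*np.sin(.25-.91),.055+.2*np.cos(.25-.91)+.003)
im=eyes.capture('side');cv2.imwrite('pics/p1.png',cv2.resize(im[60:280,150:400],(750,600),interpolation=cv2.INTER_CUBIC)[:600])
E
```

```text
t69.8 grasp [ 0.5101 -0.0536  0.2162] theta -178.90 grip 15.0 F [-0.4  4.9  4.2] j6 -101
[ 1.79  0.06 -0.01] expected -0.05342337039468677 0.215998446299473
```

View pics/p1.png

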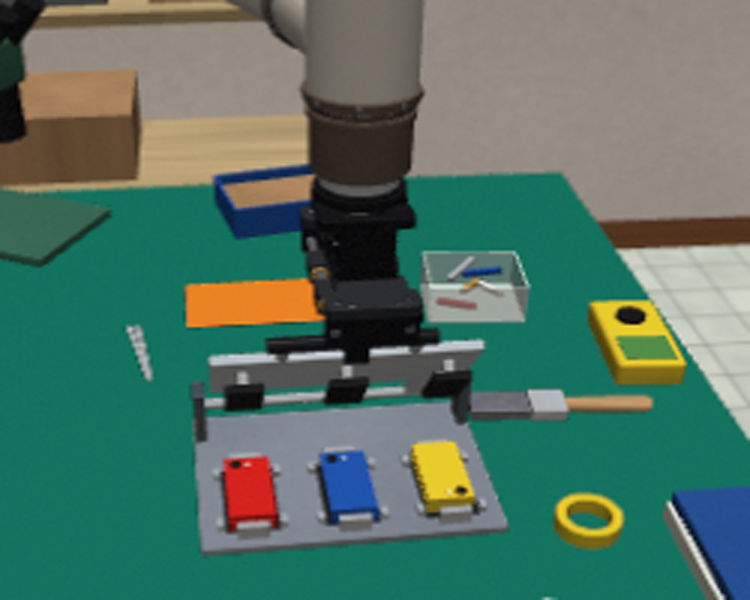

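The handle bar (350,345) is held and the plate is coming over. The path and forces match the arc, so I'll continue.

>>> jog_arm:
  increments:
    - [0,-0.54,0.45,0]
    - [0,-0.5,0.48,0]
    - [0,-0.47,0.52,0]
    - [0,-0.43,0.55,0]
    - [0,-0.39,0.58,0]
    - [0,-0.35,0.61,0]
    - [0,0,0,0]

```text
time_s: 70.5
tcp_pos: [0.5111, -0.1068, 0.3155]
ee_rot: [[-1.0, -0.02, 0.0], [-0.02, 1.0, 0.001], [-0.0, 0.001, -1.0]]
wrist_force: [-1.2, 7.5, 4.3]
gripper_width: 0.172
gripper_force: 30.0
```

>>> jog_arm:
  increments:
    - [0,-0.31,0.63,0]
    - [0,-0.26,0.65,0]
    - [0,-0.22,0.67,0]
    - [0,-0.17,0.68,0]
    - [0,0,0,0]

```text
time_s: 71.0
tcp_pos: [0.5116, -0.1259, 0.2632]
ee_rot: [[-1.0, -0.021, -0.0], [-0.021, 1.0, 0.0], [0.0, 0.0, -1.0]]
wrist_force: [-2.1, 7.6, 8.1]
gripper_width: 0.176
gripper_force: 30.2
```

```bash
python3 - <<'E'
from h import *
g,R=st();s=sense();print(np.round(s['moment'],2),'expected',.0692+.2*np.sin(.25-1.61),.055+.2*np.cos(.25-1.61)+.003)
E
```

```text
t71.0 grasp [ 0.5115 -0.1259  0.0997] theta -178.82 grip 15.3 F [-2.1  7.6  8.1] j6 -93
[2.31 0.31 0.03] expected -0.12637292048706328 0.09984773317828385
```

>>> jog_arm:
  increments:
    - [0,-0.12,0.69,0]
    - [0,-0.07,0.7,0]
    - [0,0,0,0]

```text
time_s: 71.3
tcp_pos: [0.5117, -0.13, 0.2357]
ee_rot: [[-1.0, -0.021, -0.0], [-0.021, 1.0, -0.001], [0.0, -0.001, -1.0]]
wrist_force: [-1.9, 5.7, 9.4]
gripper_width: 0.172
gripper_force: 30.1
```

>>> jog_arm:
  increments:
    - [0,-0.02,0.4,0]
    - [0,-0.01,0.3,0]
    - [0,0,0,0]

```text
time_s: 71.6
tcp_pos: [0.5117, -0.1307, 0.2231]
ee_rot: [[-1.0, -0.022, 0.0], [-0.022, 1.0, -0.001], [-0.0, -0.001, -1.0]]
wrist_force: [-3.5, 3.4, 12.8]
gripper_width: 0.165
gripper_force: 30.0
```

```bash
python3 - <<'E'
from h import *
g,R=st();s=sense();print(np.round(s['moment'],2))
im=eyes.capture('side');cv2.imwrite('pics/p2.png',cv2.resize(im[150:280,200:360],(738,600),interpolation=cv2.INTER_CUBIC)[:600])
E
```

```text
t71.6 grasp [ 0.5118 -0.1309  0.0596] theta -178.77 grip 14.4 F [-3.5  3.4 12.8] j6 -92
[1.24 0.86 0.01]
```

View pics/p2.png

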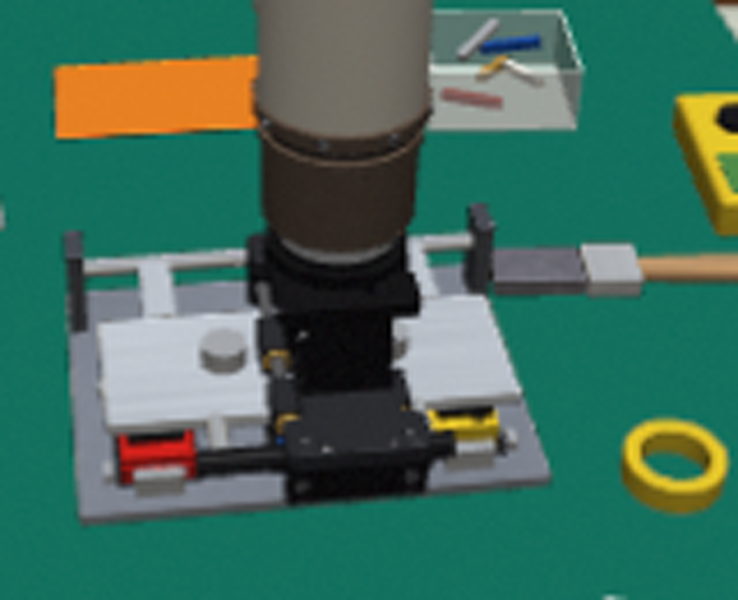

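The plate lies level over the phones (red end at 155,455; yellow at 465,420). I'll press a little further against the stop and watch the force.

>>> jog_arm:
  increments:
    - [0,0,0.15,0]
    - [0,0,0.15,0]
    - [0,0,0,0]
    - [0,0,0,0]

```text
time_s: 72.05
tcp_pos: [0.5117, -0.1308, 0.2178]
ee_rot: [[-1.0, -0.022, 0.001], [-0.022, 1.0, -0.001], [-0.0, -0.001, -1.0]]
wrist_force: [-5.2, 4.0, 15.7]
gripper_width: 0.168
gripper_force: 30.0
```

>>> jog_arm:
  increments:
    - [0,0,0.15,0]
    - [0,0,0.15,0]
    - [0,0,0,0]
    - [0,0,0,0]

```text
time_s: 72.45
tcp_pos: [0.5118, -0.1307, 0.2141]
ee_rot: [[-1.0, -0.023, 0.001], [-0.023, 1.0, -0.002], [-0.001, -0.002, -1.0]]
wrist_force: [-8.3, 5.5, 29.4]
gripper_width: 0.169
gripper_force: 28.2
```

```bash
python3 - <<'E'
from h import *
st()
im=eyes.capture('side');cv2.imwrite('pics/p3.png',cv2.resize(im[220:280,205:335],(780,360),interpolation=cv2.INTER_CUBIC))
for n,z in(('L',0),):
    for q in(1.6,1.7,1.76,1.82):
        y=.0692+.2*np.sin(.25-q);zz=.055+.2*np.cos(.25-q)
        print(q,[np.round((proj('side',[[x+.003,y,zz]])[0]-[205,220])*6) for x in(.433,.581)])
E
```

```text
t72.5 grasp [ 0.5121 -0.131   0.0506] theta -178.69 grip 14.7 F [-8.3  5.5 29.4] j6 -92
1.6 [array([220., 104.]), array([557.,  82.])]
1.7 [array([222., 142.]), array([555., 121.])]
1.76 [array([222., 164.]), array([553., 142.])]
1.82 [array([223., 184.]), array([552., 162.])]
```

View pics/p3.png

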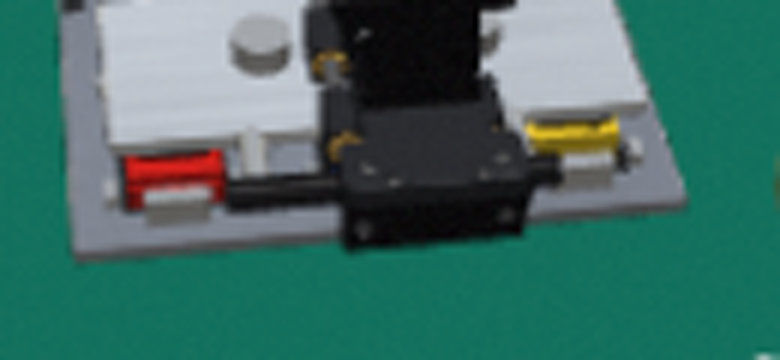

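The handle ends at (233,193) and (552,170) match the predicted fully-down position for 1.82 rad, and the force has risen to 29 N against the stop. I'll hold here.

>>> jog_arm:
  increments:
    - [0,0,0.05,0]
    - [0,0,0,0]
    - [0,0,0,0]
    - [0,0,0,0]
    - [0,0,0,0]
    - [0,0,0,0]
    - [0,0,0,0]
    - [0,0,0,0]
    - [0,0,0,0]
    - [0,0,0,0]

```text
time_s: 73.5
tcp_pos: [0.5118, -0.1307, 0.2138]
ee_rot: [[-1.0, -0.023, 0.002], [-0.023, 1.0, -0.002], [-0.002, -0.002, -1.0]]
wrist_force: [-11.0, 6.1, 34.0]
gripper_width: 0.172
gripper_force: 27.8
```

>>> jog_arm:
  increments:
    - [0,0,0,0]
    - [0,0,0,0]
    - [0,0,0,0]
    - [0,0,0,0]
    - [0,0,0,0]
    - [0,0,0,0]
    - [0,0,0,0]
    - [0,0,0,0]
    - [0,0,0,0]
    - [0,0,0,0]

```text
time_s: 74.5
tcp_pos: [0.5118, -0.1307, 0.2138]
ee_rot: [[-1.0, -0.023, 0.002], [-0.023, 1.0, -0.002], [-0.002, -0.002, -1.0]]
wrist_force: [-10.5, 5.8, 34.2]
gripper_width: 0.167
gripper_force: 27.8
```

>>> jog_arm:
  increments:
    - [0,0,0,0]
    - [0,0,0,0]
    - [0,0,0,0]

```text
time_s: 74.8
tcp_pos: [0.5118, -0.1307, 0.2138]
ee_rot: [[-1.0, -0.023, 0.002], [-0.023, 1.0, -0.002], [-0.002, -0.002, -1.0]]
wrist_force: [-10.0, 7.4, 34.9]
gripper_width: 0.168
gripper_force: 27.8
```

```bash
python3 - <<'E'
from h import *
g,R=st()
y0,z0=.0692,.055
a=np.arange(1.82,-.001,-.05);P=np.array([(y0+.2*np.sin(.25-q),z0+.2*np.cos(.25-q)) for q in a]);D=np.diff(P,axis=0)/.02
print([[0,round(d[0],2),round(-d[1],2),0] for d in D])
E
```

```text
t74.8 grasp [ 0.5121 -0.131   0.0503] theta -178.67 grip 14.7 F [-10.    7.4  34.9] j6 -92
[[0, np.float64(0.01), np.float64(-0.5), 0], [0, np.float64(0.04), np.float64(-0.5), 0], [0, np.float64(0.06), np.float64(-0.5), 0], [0, np.float64(0.09), np.float64(-0.49), 0], [0, np.float64(0.11), np.float64(-0.49), 0], [0, np.float64(0.14), np.float64(-0.48), 0], [0, np.float64(0.16), np.float64(-0.47), 0], [0, np.float64(0.18), np.float64(-0.47), 0], [0, np.float64(0.21), np.float64(-0.46), 0], [0, np.float64(0.23), np.float64(-0.44), 0], [0, np.float64(0.25), np.float64(-0.43), 0], [0, np.float64(0.27), np.float64(-0.42), 0], [0, np.float64(0.29), np.float64(-0.41), 0], [0, np.float64(0.31), np.float64(-0.39), 0], [0, np.float64(0.33), np.float64(-0.37), 0], [0, np.float64(0.35), np.float64(-0.36), 0], [0, np.float64(0.37), np.float64(-0.34), 0], [0, np.float64(0.38), np.float64(-0.32), 0], [0, np.float64(0.4), np.float64(-0.3), 0], [0, np.float64(0.41), np.float64(-0.28), 0], [0, np.float64(0.43), np.float64(-0.26), 0], [0, np.float64(0.44), np.float64(-0.24), 0], [0, np.float64(0.45), np.float64(-0.22), 0], [0, np.float64(0.46), np.float64(-0.19), 0], [0, np.float64(0.47), np.float64(-0.17), 0], [0, np.float64(0.48), np.float64(-0.15), 0], [0, np.float64(0.49), np.float64(-0.12), 0], [0, np.float64(0.49), np.float64(-0.1), 0], [0, np.float64(0.49), np.float64(-0.07), 0], [0, np.float64(0.5), np.float64(-0.05), 0], [0, np.float64(0.5), np.float64(-0.02), 0], [0, np.float64(0.5), np.float64(0.0), 0], [0, np.float64(0.5), np.float64(0.03), 0], [0, np.float64(0.5), np.float64(0.05), 0], [0, np.float64(0.49), np.float64(0.08), 0], [0, np.float64(0.49), np.float64(0.1), 0]]
```

>>> jog_arm:
  increments:
    - [0,0.01,-0.5,0]
    - [0,0.04,-0.5,0]
    - [0,0.06,-0.5,0]
    - [0,0.09,-0.49,0]
    - [0,0.11,-0.49,0]
    - [0,0.14,-0.48,0]
    - [0,0.16,-0.47,0]
    - [0,0.18,-0.47,0]
    - [0,0.21,-0.46,0]
    - [0,0.23,-0.44,0]

```text
time_s: 75.8
tcp_pos: [0.5112, -0.1067, 0.3062]
ee_rot: [[-1.0, -0.021, 0.001], [-0.021, 1.0, -0.003], [-0.001, -0.003, -1.0]]
wrist_force: [-0.3, -0.8, 4.7]
gripper_width: 0.162
gripper_force: 29.5
```

```bash
python3 - <<'E'
from h import *
st();print('exp',.0692+.2*np.sin(.25-1.32),.055+.2*np.cos(.25-1.32))
E
```

```text
t75.8 grasp [ 0.5114 -0.1071  0.1427] theta -178.79 grip 14.1 F [-0.3 -0.8  4.7] j6 -95
exp -0.10624010085493633 0.15102484580570683
```

>>> jog_arm:
  increments:
    - [0,0.25,-0.43,0]
    - [0,0.27,-0.42,0]
    - [0,0.29,-0.41,0]
    - [0,0.31,-0.39,0]
    - [0,0.33,-0.37,0]
    - [0,0.35,-0.36,0]
    - [0,0.37,-0.34,0]
    - [0,0.38,-0.32,0]
    - [0,0.4,-0.3,0]
    - [0,0.41,-0.28,0]

```text
time_s: 76.8
tcp_pos: [0.5096, -0.0382, 0.3766]
ee_rot: [[-1.0, -0.02, 0.001], [-0.02, 1.0, 0.001], [-0.001, 0.001, -1.0]]
wrist_force: [4.0, 3.1, -1.4]
gripper_width: 0.154
gripper_force: 30.1
```

```bash
python3 - <<'E'
from h import *
st();print('exp',.0692+.2*np.sin(.25-.82),.055+.2*np.cos(.25-.82))
E
```

```text
t76.8 grasp [ 0.5097 -0.038   0.2131] theta -178.87 grip 13.4 F [ 4.   3.1 -1.4] j6 -103
exp -0.03872640974679385 0.22338019503245377
```

>>> jog_arm:
  increments:
    - [0,0.43,-0.31,0]
    - [0,0.44,-0.29,0]
    - [0,0.45,-0.27,0]
    - [0,0.46,-0.24,0]
    - [0,0.47,-0.22,0]

```text
time_s: 77.3
tcp_pos: [0.5087, 0.0079, 0.3995]
ee_rot: [[-1.0, -0.019, -0.002], [-0.019, 1.0, 0.004], [0.002, 0.004, -1.0]]
wrist_force: [10.1, 7.1, -16.6]
gripper_width: 0.155
gripper_force: 30.7
```

```bash
python3 - <<'E'
from h import *
st();print('exp',.0692+.2*np.sin(.25-.57),.055+.2*np.cos(.25-.57))
E
```

```text
t77.3 grasp [0.5083 0.0086 0.236 ] theta -178.92 grip 13.5 F [ 10.1   7.1 -16.6] j6 -108
exp 0.006286687876776456 0.24484708361648816
```

>>> jog_arm:
  increments:
    - [0,0.48,-0.15,0]
    - [0,0.49,-0.12,0]
    - [0,0.49,-0.1,0]
    - [0,0.49,-0.07,0]
    - [0,0.5,-0.05,0]
    - [0,0.5,-0.02,0]
    - [0,0.5,0,0]
    - [0,0.5,0.03,0]

```text
time_s: 78.1
tcp_pos: [0.5067, 0.0854, 0.409]
ee_rot: [[-1.0, -0.019, -0.006], [-0.019, 1.0, -0.001], [0.006, -0.001, -1.0]]
wrist_force: [7.2, -0.5, -10.4]
gripper_width: 0.157
gripper_force: 30.3
```

```bash
python3 - <<'E'
from h import *
st();print('exp',.0692+.2*np.sin(.25-.17),.055+.2*np.cos(.25-.17))
E
```

```text
t78.1 grasp [0.5058 0.0851 0.2455] theta -178.92 grip 13.7 F [  7.2  -0.5 -10.4] j6 -117
exp 0.08518293879383454 0.2543603412605239
```

>>> jog_arm:
  increments:
    - [0,0.42,0.06,0]
    - [0,0.42,0.06,0]
    - [0,0.42,0.07,0]
    - [0,0.42,0.08,0]
    - [0,0.08,0,0]
    - [0,0,0,0]
    - [0,0,0,0]

```text
time_s: 78.8
tcp_pos: [0.506, 0.1193, 0.4035]
ee_rot: [[-1.0, -0.019, -0.006], [-0.019, 1.0, -0.004], [0.007, -0.004, -1.0]]
wrist_force: [8.3, -3.5, -12.3]
gripper_width: 0.158
gripper_force: 30.5
```

```bash
python3 - <<'E'
from h import *
st()
E
```

```text
t78.8 grasp [0.5049 0.1186 0.2401] theta -178.94 grip 13.8 F [  8.3  -3.5 -12.3] j6 -120
```

>>> jog_arm:
  increments:
    - [0,0,0,0]
    - [0,0,0,0]
    - [0,0,0,0]
    - [0,0,-0.5,0]
    - [0,0,-1,0]
    - [0,0,-1,0]
    - [0,0,-1,0]
    - [0,0,-1,0]
    - [0,0,0,0]
  grip: 45

```text
time_s: 79.7
tcp_pos: [0.5062, 0.1198, 0.5018]
ee_rot: [[-1.0, -0.02, 0.007], [-0.02, 1.0, 0.003], [-0.007, 0.003, -1.0]]
wrist_force: [-0.0, 1.0, 0.6]
gripper_width: 0.516
gripper_force: 0.0
```

```bash
python3 - <<'E'
from h import *
for c in('side','top'):
    im=eyes.capture(c);print(find(c,im,'red',(.414,-.047),.012,.019),find(c,im,'blue',(.509,-.046),.012,.019),find(c,im,'yellow',(.604,-.045),.012,.019))
    if c=='side':cv2.imwrite('pics/a3.png',cv2.resize(im[120:270,180:350],(680,600),interpolation=cv2.INTER_CUBIC))
to(.603,-.042,.34)
E
```

```text
(array([ 4.14100e-01, -4.13000e-02, -8.87554e+01]), 94.1, 48.9, 330) (array([ 5.09600e-01, -4.11000e-02, -8.94443e+01]), 95.8, 48.2, 326) (array([ 6.03200e-01, -3.77000e-02, -8.91177e+01]), 103.5, 50.8, 363)
(array([ 4.13700e-01, -4.74000e-02, -8.75512e+01]), 94.3, 47.4, 449) (array([ 5.09400e-01, -4.56000e-02, -8.98995e+01]), 92.4, 46.0, 434) (array([ 6.02700e-01, -3.88000e-02, -8.75004e+01]), 93.0, 49.6, 428)
t79.8 grasp [0.506  0.12   0.3347] theta -178.87 grip 44.9 F [-0.5 -0.9  0.4] j6 -120
units [-4.69 -8.19 -0.27]
```

View pics/a3.png

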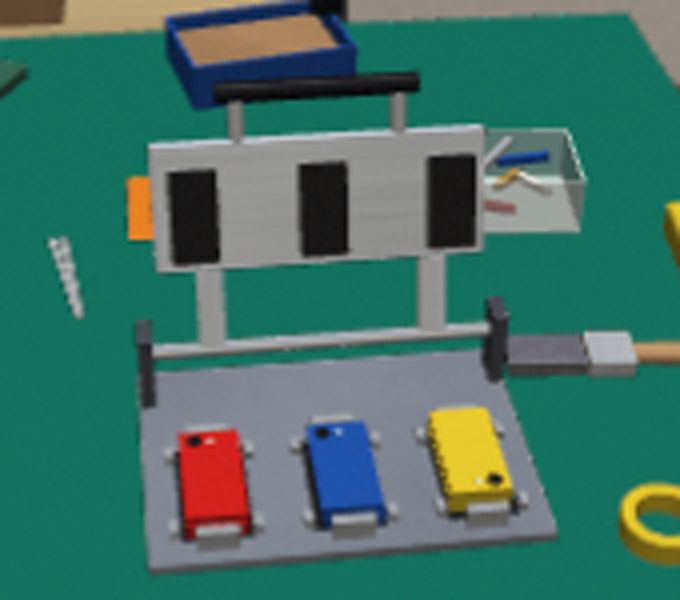

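The arm is back at rest and all three phones sit covered in their nests: red (212,480), blue (345,470), yellow (470,460). I'll unload yellow first.

>>> jog_arm:
  increments:
    - [0,0,0,-1]
    - [0,0,0,-1]
    - [0,0,0,-1]
    - [0,0,0,-1]
    - [0,0,0,-1]
    - [0,0,0,-1]
    - [0,0,0,-1]
    - [0,0,0,-1]
    - [0,0,0,-1]
    - [0,0,0,-1]
  grip: 62

```text
time_s: 80.8
tcp_pos: [0.506, 0.1199, 0.4964]
ee_rot: [[-0.68, -0.733, -0.003], [-0.733, 0.68, -0.001], [0.002, 0.001, -1.0]]
wrist_force: [0.1, 0.9, -0.3]
gripper_width: 0.711
gripper_force: 0.0
```

>>> jog_arm:
  increments:
    - [0,0,0,-1]
    - [0,0,0,-1]
    - [0,0,0,-1]
    - [0,0,0,-1]
    - [0,0,0,-1]
    - [0,0,0,-1]
    - [0,0,0,-1]
    - [0,0,0,-1]
    - [0,0,0,-1]
    - [0,0,0,-0.7]

```text
time_s: 81.8
tcp_pos: [0.506, 0.1198, 0.4964]
ee_rot: [[0.028, -1.0, -0.003], [-1.0, -0.028, -0.001], [0.001, 0.003, -1.0]]
wrist_force: [-0.5, 0.9, -0.1]
gripper_width: 0.715
gripper_force: 0.0
```

```bash
python3 - <<'E'
from h import *
to(.6033,-.0405,.034)
E
```

```text
t81.8 grasp [0.5056 0.1197 0.3329] theta -88.42 grip 62.2 F [-0.5  0.9 -0.1] j6 -30
units [ 8.13 -4.7  14.94]
```

>>> jog_arm:
  increments:
    - [0.9,-0.52,0,0]
    - [0.9,-0.52,0,0]
    - [0.9,-0.52,0,0]
    - [0.9,-0.52,0,0]
    - [0.9,-0.52,0,0]
    - [0.9,-0.52,0,0]
    - [0.9,-0.52,0,0]
    - [0.9,-0.53,0,0]
    - [0.9,-0.53,0,0]
    - [0,0,0,0]

```text
time_s: 82.8
tcp_pos: [0.6051, -0.0412, 0.4956]
ee_rot: [[0.022, -1.0, -0.003], [-1.0, -0.022, -0.0], [0.0, 0.003, -1.0]]
wrist_force: [-0.0, 0.1, 0.3]
gripper_width: 0.712
gripper_force: 0.0
```

>>> jog_arm:
  increments:
    - [0,0,1,0]
    - [0,0,1,0]
    - [0,0,1,0]
    - [0,0,1,0]
    - [0,0,1,0]
    - [0,0,1,0]
    - [0,0,1,0]
    - [0,0,1,0]
    - [0,0,1,0]
    - [0,0,1,0]

```text
time_s: 83.8
tcp_pos: [0.6035, -0.0391, 0.2962]
ee_rot: [[0.025, -1.0, -0.002], [-1.0, -0.025, 0.0], [-0.0, 0.002, -1.0]]
wrist_force: [-0.5, 0.3, 0.5]
gripper_width: 0.713
gripper_force: 0.0
```

```bash
python3 - <<'E'
from h import *
c='side';im=eyes.capture(c);print(find(c,im,'yellow',(.604,-.045),.012,.019))
to(.6033,-.0405,.034)
E
```

```text
(array([ 6.03200e-01, -3.77000e-02, -8.91177e+01]), 103.5, 50.8, 363)
t83.8 grasp [ 0.6009 -0.0392  0.1289] theta -88.61 grip 61.6 F [-1.2 -0.7 -2.7] j6 -10
units [ 0.07 -0.16  4.74]
```

>>> jog_arm:
  increments:
    - [0.05,0,1,0]
    - [0,0,1,0]
    - [0,0,1,0]
    - [0,0,1,0]
    - [0,0,0.65,0]
    - [0,0,0,0]

```text
time_s: 84.45
tcp_pos: [0.6034, -0.0405, 0.2028]
ee_rot: [[0.025, -1.0, -0.004], [-1.0, -0.025, -0.001], [0.0, 0.004, -1.0]]
wrist_force: [-0.3, -0.2, 0.3]
gripper_width: 0.71
gripper_force: 0.0
```

```bash
python3 - <<'E'
from h import *
to(.6033,-.0405,.034)
E
```

```text
t84.5 grasp [ 0.6027 -0.0406  0.0393] theta -88.57 grip 61.7 F [-0.3 -0.2  0.3] j6 -10
units [-0.   -0.03  0.26]
```

>>> jog_arm:
  increments:
    - [0,0,0,0]
    - [0,0,0,0]
    - [0,0,0,0]
    - [0,0,0,0]
    - [0,0,0,0]
  grip: 30

```text
time_s: 84.95
tcp_pos: [0.6041, -0.0408, 0.2055]
ee_rot: [[0.025, -1.0, -0.0], [-1.0, -0.025, -0.0], [0.0, 0.0, -1.0]]
wrist_force: [-2.7, 0.9, 5.2]
gripper_width: 0.501
gripper_force: 30.0
```

```bash
python3 - <<'E'
from h import *
st()
E
```

```text
t85.0 grasp [ 0.6041 -0.0408  0.042 ] theta -88.57 grip 43.5 F [-2.7  0.9  5.2] j6 -10
```

The grasp is too high: tips at 24 mm, so it holds mostly the cover. I'll open, lower and re-grip.

>>> jog_arm:
  increments:
    - [0,0,0,0]
    - [0,0,0,0]
    - [0,0,0,0]
    - [0,0,0.2,0]
    - [0,0,0.18,0]
    - [0,0,0,0]
    - [0,0,0,0]
  grip: 60

```text
time_s: 85.65
tcp_pos: [0.6043, -0.0407, 0.1966]
ee_rot: [[0.025, -1.0, -0.001], [-1.0, -0.025, -0.0], [0.0, 0.001, -1.0]]
wrist_force: [0.5, -0.8, -0.4]
gripper_width: 0.69
gripper_force: 0.0
```

>>> jog_arm:
  increments:
    - [0,0,0,0]
    - [0,0,0,0]
    - [0,0,0,0]
    - [0,0,0,0]
    - [0,0,0,0]
  grip: 30

```text
time_s: 86.15
tcp_pos: [0.6043, -0.0407, 0.1971]
ee_rot: [[0.025, -1.0, 0.0], [-1.0, -0.025, -0.0], [0.0, -0.0, -1.0]]
wrist_force: [-0.1, 0.3, 1.0]
gripper_width: 0.502
gripper_force: 30.0
```

```bash
python3 - <<'E'
from h import *
st()
E
```

```text
t86.2 grasp [ 0.6043 -0.0407  0.0336] theta -88.57 grip 43.7 F [-0.1  0.3  1. ] j6 -10
```

>>> jog_arm:
  increments:
    - [0,0,-0.5,0]
    - [0,0,-1,0]
    - [0,0,-1,0]
    - [0,0,-1,0]
    - [0,0,-1,0]
    - [0,0,-1,0]
    - [0,0,-1,0]
    - [0,0,-1,0]
    - [0,0,-1,0]
    - [0,0,-1,0]

```text
time_s: 87.15
tcp_pos: [0.6039, -0.0408, 0.3883]
ee_rot: [[0.025, -1.0, 0.0], [-1.0, -0.025, 0.0], [-0.0, -0.0, -1.0]]
wrist_force: [0.2, 0.4, -1.4]
gripper_width: 0.5
gripper_force: 30.0
```

>>> jog_arm:
  increments:
    - [0,0,-1,0]
    - [0,0,-1,0]
    - [0,0,-1,0]
    - [0,0,-1,0]
    - [0,0,-0.6,0]
    - [0,0,0,0]

```text
time_s: 87.75
tcp_pos: [0.6041, -0.0408, 0.4812]
ee_rot: [[0.025, -1.0, 0.004], [-1.0, -0.025, 0.0], [-0.0, -0.004, -1.0]]
wrist_force: [-0.4, 0.1, -0.6]
gripper_width: 0.505
gripper_force: 30.0
```

```bash
python3 - <<'E'
from h import *
c='side';im=eyes.capture(c);print(find(c,im,'yellow',(.604,-.045),.012,.019))
to(.582,.361)
E
```

```text
None
t87.8 grasp [ 0.6042 -0.0406  0.3159] theta -88.58 grip 43.7 F [-1.2 -0.4 -2.2] j6 -10
units [-2.01e+01  6.10e-01  1.00e-02]
```

>>> jog_arm:
  increments:
    - [-0.96,0.03,0,0]
    - [-0.96,0.03,0,0]
    - [-0.96,0.03,0,0]
    - [-0.96,0.03,0,0]
    - [-0.96,0.03,0,0]
    - [-0.96,0.03,0,0]
    - [-0.96,0.03,0,0]
    - [-0.96,0.03,0,0]
    - [-0.96,0.03,0,0]
    - [-0.96,0.03,0,0]

```text
time_s: 88.8
tcp_pos: [0.5933, 0.152, 0.4773]
ee_rot: [[0.025, -1.0, -0.003], [-1.0, -0.025, -0.001], [0.001, 0.003, -1.0]]
wrist_force: [0.3, 0.5, -1.0]
gripper_width: 0.505
gripper_force: 30.0
```

>>> jog_arm:
  increments:
    - [-0.96,0.03,0,0]
    - [-0.96,0.03,0,0]
    - [-0.96,0.03,0,0]
    - [-0.96,0.03,0,0]
    - [-0.96,0.03,0,0]
    - [-0.96,0.03,0,0]
    - [-0.96,0.03,0,0]
    - [-0.96,0.03,0,0]
    - [-0.96,0.03,0,0]
    - [-0.96,0.03,0,0]

```text
time_s: 89.8
tcp_pos: [0.5826, 0.3445, 0.4789]
ee_rot: [[0.025, -1.0, -0.0], [-1.0, -0.025, -0.0], [0.0, 0.0, -1.0]]
wrist_force: [0.9, -0.3, -1.6]
gripper_width: 0.499
gripper_force: 30.0
```

>>> jog_arm:
  increments:
    - [-0.9,0,0,0]
    - [0,0,0,0]
    - [0,0,0,0]

```text
time_s: 90.1
tcp_pos: [0.5822, 0.3615, 0.4786]
ee_rot: [[0.026, -1.0, -0.001], [-1.0, -0.026, -0.001], [0.001, 0.001, -1.0]]
wrist_force: [-0.4, -0.4, -1.0]
gripper_width: 0.498
gripper_force: 30.0
```

```bash
python3 - <<'E'
from h import *
to(.582,.361,.027)
E
```

```text
t90.1 grasp [0.5821 0.3614 0.3151] theta -88.53 grip 43.4 F [-0.4 -0.4 -1. ] j6 -44
units [ 1.00e-02 -0.00e+00  1.44e+01]
```

>>> jog_arm:
  increments:
    - [0,0,1,0]
    - [0,0,1,0]
    - [0,0,1,0]
    - [0,0,1,0]
    - [0,0,1,0]
    - [0,0,1,0]
    - [0,0,1,0]
    - [0,0,1,0]
    - [0,0,1,0]
    - [0,0,1,0]

```text
time_s: 91.1
tcp_pos: [0.5826, 0.36, 0.2787]
ee_rot: [[0.024, -1.0, 0.001], [-1.0, -0.024, 0.0], [-0.0, -0.001, -1.0]]
wrist_force: [0.4, -0.0, -1.5]
gripper_width: 0.5
gripper_force: 30.0
```

>>> jog_arm:
  increments:
    - [0,0,1,0]
    - [0,0,1,0]
    - [0,0,1,0]
    - [0,0,0.7,0]
    - [0,0,0.3,0]
    - [0,0,0,0]
    - [0,0,0,0]

```text
time_s: 91.8
tcp_pos: [0.5827, 0.361, 0.1999]
ee_rot: [[0.025, -1.0, 0.001], [-1.0, -0.025, 0.001], [-0.001, -0.002, -1.0]]
wrist_force: [-0.8, -0.0, -0.7]
gripper_width: 0.5
gripper_force: 30.0
```

```bash
python3 - <<'E'
from h import *
to(.582,.361,.0265)
E
```

```text
t91.8 grasp [0.5829 0.3612 0.0364] theta -88.56 grip 43.5 F [-0.8 -0.  -0.7] j6 -44
units [0.01 0.05 0.5 ]
```

>>> jog_arm:
  increments:
    - [0,0,0.3,0]
    - [0,0,0.18,0]
    - [0,0,0,0]

```text
time_s: 92.1
tcp_pos: [0.5823, 0.3609, 0.1893]
ee_rot: [[0.025, -1.0, 0.0], [-1.0, -0.025, 0.0], [-0.0, -0.0, -1.0]]
wrist_force: [0.3, 0.3, -1.6]
gripper_width: 0.502
gripper_force: 30.0
```

>>> jog_arm:
  increments:
    - [0,0,0,0]
    - [0,0,0,0]
    - [0,0,0,0]
    - [0,0,-0.5,0]
    - [0,0,-1,0]
    - [0,0,-1,0]
    - [0,0,-1,0]
    - [0,0,-1,0]
    - [0,0,-1,0]
    - [0,0,-1,0]
  grip: 60

```text
time_s: 93.1
tcp_pos: [0.5822, 0.3607, 0.3213]
ee_rot: [[0.025, -1.0, 0.001], [-1.0, -0.025, 0.001], [-0.001, -0.001, -1.0]]
wrist_force: [0.9, -0.2, 0.2]
gripper_width: 0.687
gripper_force: 0.0
```

>>> jog_arm:
  increments:
    - [0,0,-1,0]
    - [0,0,-1,0]
    - [0,0,-1,0]
    - [0,0,-1,0]
    - [0,0,-1,0]
    - [0,0,-1,0]
    - [0,0,-1,0]
    - [0,0,-1,0]
    - [0.9,0.19,0,0]
    - [0.9,0.19,0,0]

```text
time_s: 94.1
tcp_pos: [0.5751, 0.3243, 0.481]
ee_rot: [[0.026, -1.0, 0.002], [-1.0, -0.026, 0.002], [-0.002, -0.002, -1.0]]
wrist_force: [0.3, -0.5, -0.4]
gripper_width: 0.689
gripper_force: 0.0
```

>>> jog_arm:
  increments:
    - [0.96,0.195,0,0]
    - [0.96,0.195,0,0]
    - [0.96,0.195,0,0]
    - [0.96,0.195,0,0]
    - [0.96,0.195,0,0]
    - [0.96,0.195,0,0]
    - [0.96,0.195,0,0]
    - [0.96,0.195,0,0]
    - [0.96,0.195,0,0]
    - [0.96,0.195,0,0]

```text
time_s: 95.1
tcp_pos: [0.5411, 0.1301, 0.4794]
ee_rot: [[0.025, -1.0, 0.0], [-1.0, -0.025, -0.0], [0.0, -0.0, -1.0]]
wrist_force: [0.2, -0.1, -0.0]
gripper_width: 0.688
gripper_force: 0.0
```

>>> jog_arm:
  increments:
    - [0.96,0.195,0,0]
    - [0.96,0.195,0,0]
    - [0.96,0.195,0,0]
    - [0.96,0.195,0,0]
    - [0.96,0.195,0,0]
    - [0.96,0.195,0,0]
    - [0.96,0.195,0,0]
    - [0.96,0.195,0,0]
    - [0.96,0.195,0,0]
    - [0,0,0,0]

```text
time_s: 96.1
tcp_pos: [0.5099, -0.0441, 0.4795]
ee_rot: [[0.022, -1.0, -0.0], [-1.0, -0.022, -0.0], [0.0, 0.0, -1.0]]
wrist_force: [0.3, -0.1, 0.1]
gripper_width: 0.691
gripper_force: 0.0
```

```bash
python3 - <<'E'
from h import *
c='side';im=eyes.capture(c);print(find(c,im,'red',(.414,-.047),.012,.019),find(c,im,'blue',(.509,-.046),.012,.019))
c='top';im=eyes.capture(c);print(find(c,im,'yellow',(.582,.361),.004,.019))
to(.5095,-.0458,.034)
E
```

```text
(array([ 4.14100e-01, -4.13000e-02, -8.87554e+01]), 94.1, 48.9, 330) (array([ 5.09600e-01, -4.11000e-02, -8.94443e+01]), 95.8, 48.2, 326)
(array([0.5826, 0.3919, 0.1852]), 46.5, 38.9, 149)
t96.2 grasp [ 0.5105 -0.0425  0.3159] theta -88.63 grip 59.7 F [0.2 0.5 0. ] j6 -12
units [ 0.16  0.06 14.09]
```

>>> jog_arm:
  increments:
    - [0.1,0.04,1,0]
    - [0,0,1,0]
    - [0,0,1,0]
    - [0,0,1,0]
    - [0,0,1,0]
    - [0,0,1,0]
    - [0,0,1,0]
    - [0,0,1,0]
    - [0,0,1,0]
    - [0,0,1,0]

```text
time_s: 97.2
tcp_pos: [0.5101, -0.0433, 0.2786]
ee_rot: [[0.026, -1.0, 0.0], [-1.0, -0.026, 0.0], [-0.0, -0.0, -1.0]]
wrist_force: [0.4, -0.5, 0.9]
gripper_width: 0.688
gripper_force: 0.0
```

>>> jog_arm:
  increments:
    - [0,0,1,0]
    - [0,0,1,0]
    - [0,0,1,0]
    - [0,0,0.7,0]
    - [0,0,0,0]
    - [0,0,0,0]

```text
time_s: 97.8
tcp_pos: [0.5103, -0.0434, 0.2055]
ee_rot: [[0.026, -1.0, 0.0], [-1.0, -0.026, -0.0], [0.0, -0.0, -1.0]]
wrist_force: [0.7, 0.3, -0.2]
gripper_width: 0.69
gripper_force: 0.0
```

```bash
python3 - <<'E'
from h import *
to(.5095,-.0458,.0335)
E
```

```text
t97.8 grasp [ 0.5103 -0.0435  0.042 ] theta -88.50 grip 60.0 F [ 0.7  0.3 -0.2] j6 -12
units [0.12 0.04 0.42]
```

>>> jog_arm:
  increments:
    - [0.1,0,0.25,0]
    - [0,0,0.17,0]
    - [0,0,0,0]
    - [0,0,0,0]

```text
time_s: 98.2
tcp_pos: [0.51, -0.046, 0.1971]
ee_rot: [[0.025, -1.0, 0.0], [-1.0, -0.025, 0.0], [-0.0, -0.0, -1.0]]
wrist_force: [0.5, -1.0, 1.6]
gripper_width: 0.69
gripper_force: 0.0
```

>>> jog_arm:
  increments:
    - [0,0,0,0]
    - [0,0,0,0]
    - [0,0,0,0]
    - [0,0,0,0]
  grip: 30

```text
time_s: 98.6
tcp_pos: [0.51, -0.0459, 0.1971]
ee_rot: [[0.025, -1.0, 0.0], [-1.0, -0.025, 0.0], [-0.0, -0.0, -1.0]]
wrist_force: [-0.8, 0.6, 0.8]
gripper_width: 0.499
gripper_force: 30.0
```

```bash
python3 - <<'E'
from h import *
st()
E
```

```text
t98.6 grasp [ 0.5101 -0.0459  0.0336] theta -88.56 grip 43.5 F [-0.8  0.6  0.8] j6 -12
```

>>> jog_arm:
  increments:
    - [0,0,-0.5,0]
    - [0,0,-1,0]
    - [0,0,-1,0]
    - [0,0,-1,0]
    - [0,0,-1,0]
    - [0,0,-1,0]
    - [0,0,-1,0]
    - [0,0,-1,0]
    - [0,0,-1,0]
    - [0,0,-1,0]

```text
time_s: 99.6
tcp_pos: [0.5093, -0.046, 0.3881]
ee_rot: [[0.025, -1.0, -0.0], [-1.0, -0.025, 0.0], [-0.0, 0.0, -1.0]]
wrist_force: [-0.5, -0.1, -2.6]
gripper_width: 0.503
gripper_force: 30.0
```

>>> jog_arm:
  increments:
    - [0,0,-1,0]
    - [0,0,-1,0]
    - [0,0,-1,0]
    - [0,0,-1,0]
    - [0,0,-0.6,0]
    - [0,0,0,0]

```text
time_s: 100.2
tcp_pos: [0.5097, -0.046, 0.4808]
ee_rot: [[0.025, -1.0, 0.004], [-1.0, -0.025, 0.001], [-0.001, -0.004, -1.0]]
wrist_force: [0.2, -0.1, -2.0]
gripper_width: 0.503
gripper_force: 30.0
```

```bash
python3 - <<'E'
from h import *
c='side';im=eyes.capture(c);print(find(c,im,'blue',(.509,-.046),.012,.019))
to(.4915,.361)
E
```

```text
None
t100.2 grasp [ 0.5097 -0.0458  0.3157] theta -88.57 grip 43.8 F [-0.2 -1.  -2.4] j6 -12
units [-2.035e+01  4.000e-01  1.000e-02]
```

>>> jog_arm:
  increments:
    - [-0.97,0.02,0,0]
    - [-0.97,0.02,0,0]
    - [-0.97,0.02,0,0]
    - [-0.97,0.02,0,0]
    - [-0.97,0.02,0,0]
    - [-0.97,0.02,0,0]
    - [-0.97,0.02,0,0]
    - [-0.97,0.02,0,0]
    - [-0.97,0.02,0,0]
    - [-0.97,0.02,0,0]

```text
time_s: 101.25
tcp_pos: [0.5007, 0.1487, 0.4772]
ee_rot: [[0.025, -1.0, -0.003], [-1.0, -0.025, -0.001], [0.001, 0.003, -1.0]]
wrist_force: [-0.3, 0.1, -2.0]
gripper_width: 0.505
gripper_force: 30.0
```

>>> jog_arm:
  increments:
    - [-0.97,0.02,0,0]
    - [-0.97,0.02,0,0]
    - [-0.97,0.02,0,0]
    - [-0.97,0.02,0,0]
    - [-0.97,0.02,0,0]
    - [-0.97,0.02,0,0]
    - [-0.97,0.02,0,0]
    - [-0.97,0.02,0,0]
    - [-0.97,0.02,0,0]
    - [-0.97,0.02,0,0]

```text
time_s: 102.25
tcp_pos: [0.4921, 0.3434, 0.4789]
ee_rot: [[0.025, -1.0, 0.0], [-1.0, -0.025, -0.0], [0.0, -0.0, -1.0]]
wrist_force: [0.2, 0.4, -1.4]
gripper_width: 0.501
gripper_force: 30.0
```

>>> jog_arm:
  increments:
    - [-0.95,0,0,0]
    - [0,0,0,0]
    - [0,0,1,0]
    - [0,0,1,0]
    - [0,0,1,0]
    - [0,0,1,0]
    - [0,0,1,0]
    - [0,0,1,0]
    - [0,0,1,0]
    - [0,0,1,0]

```text
time_s: 103.25
tcp_pos: [0.4919, 0.3608, 0.3184]
ee_rot: [[0.025, -1.0, 0.0], [-1.0, -0.025, 0.0], [-0.0, -0.0, -1.0]]
wrist_force: [-0.9, 0.4, -1.6]
gripper_width: 0.508
gripper_force: 30.0
```

```bash
python3 - <<'E'
from h import *
c='top';im=eyes.capture(c);print(find(c,im,'yellow',(.582,.361),.004,.019))
to(.4915,.361,.0265)
E
```

```text
(array([  0.583 ,   0.3603, -89.6859]), 85.9, 46.6, 371)
t103.3 grasp [0.4902 0.3594 0.1509] theta -88.64 grip 43.8 F [-1.  -1.5 -4. ] j6 -50
units [-0.11 -0.1   6.22]
```

>>> jog_arm:
  increments:
    - [0,0,1,0]
    - [0,0,1,0]
    - [0,0,1,0]
    - [0,0,1,0]
    - [0,0,1,0]
    - [0,0,0.6,0]
    - [0,0,0,0]
    - [0,0,0,0]

```text
time_s: 104.1
tcp_pos: [0.4921, 0.3612, 0.2076]
ee_rot: [[0.025, -1.0, 0.001], [-1.0, -0.025, 0.0], [-0.0, -0.001, -1.0]]
wrist_force: [0.6, -0.3, -1.1]
gripper_width: 0.502
gripper_force: 30.0
```

```bash
python3 - <<'E'
from h import *
to(.4915,.361,.0265)
E
```

```text
t104.1 grasp [0.4923 0.3612 0.0441] theta -88.55 grip 43.7 F [ 0.6 -0.3 -1.1] j6 -50
units [0.01 0.04 0.88]
```

>>> jog_arm:
  increments:
    - [0,0,0.5,0]
    - [0,0,0.2,0]
    - [0,0,0.16,0]
    - [0,0,0,0]

```text
time_s: 104.5
tcp_pos: [0.4917, 0.3608, 0.1895]
ee_rot: [[0.025, -1.0, -0.0], [-1.0, -0.025, -0.0], [0.0, 0.0, -1.0]]
wrist_force: [0.2, 0.6, -0.7]
gripper_width: 0.502
gripper_force: 30.0
```

>>> jog_arm:
  increments:
    - [0,0,0,0]
    - [0,0,0,0]
    - [0,0,0,0]
    - [0,0,-0.5,0]
    - [0,0,-1,0]
    - [0,0,-1,0]
    - [0,0,-1,0]
    - [0,0,-1,0]
    - [0,0,-1,0]
    - [0,0,-1,0]
  grip: 58

```text
time_s: 105.5
tcp_pos: [0.4916, 0.3606, 0.3217]
ee_rot: [[0.025, -1.0, 0.001], [-1.0, -0.025, 0.001], [-0.001, -0.001, -1.0]]
wrist_force: [-0.1, -0.5, 0.0]
gripper_width: 0.663
gripper_force: 0.0
```

>>> jog_arm:
  increments:
    - [0,0,-1,0]
    - [0,0,-1,0]
    - [0,0,-1,0]
    - [0,0,-1,0]
    - [0,0,-1,0]
    - [0,0,-1,0]
    - [0,0,-1,0]
    - [0,0,-1,0]
    - [0.9,0.21,0,0]
    - [0.9,0.21,0,0]

```text
time_s: 106.5
tcp_pos: [0.4838, 0.3241, 0.4813]
ee_rot: [[0.026, -1.0, 0.002], [-1.0, -0.026, 0.002], [-0.002, -0.002, -1.0]]
wrist_force: [1.1, 0.2, -0.1]
gripper_width: 0.667
gripper_force: 0.0
```

>>> jog_arm:
  increments:
    - [0.97,0.21,0,0]
    - [0.97,0.21,0,0]
    - [0.97,0.21,0,0]
    - [0.97,0.21,0,0]
    - [0.97,0.21,0,0]
    - [0.97,0.21,0,0]
    - [0.97,0.21,0,0]
    - [0.97,0.21,0,0]
    - [0.97,0.21,0,0]
    - [0.97,0.21,0,0]

```text
time_s: 107.5
tcp_pos: [0.4467, 0.128, 0.4798]
ee_rot: [[0.025, -1.0, 0.0], [-1.0, -0.025, 0.0], [-0.0, -0.0, -1.0]]
wrist_force: [0.1, -0.4, -0.2]
gripper_width: 0.666
gripper_force: 0.0
```

>>> jog_arm:
  increments:
    - [0.97,0.21,0,0]
    - [0.97,0.21,0,0]
    - [0.97,0.21,0,0]
    - [0.97,0.21,0,0]
    - [0.97,0.21,0,0]
    - [0.97,0.21,0,0]
    - [0.97,0.21,0,0]
    - [0.97,0.21,0,0]
    - [0.97,0.21,0,0]
    - [0,0,0,0]

```text
time_s: 108.5
tcp_pos: [0.4128, -0.0479, 0.4798]
ee_rot: [[0.022, -1.0, -0.0], [-1.0, -0.022, -0.0], [0.0, 0.0, -1.0]]
wrist_force: [-0.5, 0.2, 0.5]
gripper_width: 0.668
gripper_force: 0.0
```

```bash
python3 - <<'E'
from h import *
c='side';im=eyes.capture(c);print(find(c,im,'red',(.414,-.047),.012,.019))
to(.414,-.047,.034)
E
```

```text
(array([ 4.13900e-01, -4.13000e-02, -8.87554e+01]), 94.1, 48.5, 329)
t108.5 grasp [ 0.4132 -0.0471  0.3163] theta -88.70 grip 57.9 F [-0.3  0.3  0.5] j6 -15
units [-0.   -0.04 14.12]
```

>>> jog_arm:
  increments:
    - [0,-0.03,1,0]
    - [0,0,1,0]
    - [0,0,1,0]
    - [0,0,1,0]
    - [0,0,1,0]
    - [0,0,1,0]
    - [0,0,1,0]
    - [0,0,1,0]
    - [0,0,1,0]
    - [0,0,1,0]

```text
time_s: 109.55
tcp_pos: [0.4144, -0.0455, 0.2791]
ee_rot: [[0.026, -1.0, 0.001], [-1.0, -0.026, 0.0], [-0.0, -0.001, -1.0]]
wrist_force: [0.1, -1.3, -0.8]
gripper_width: 0.671
gripper_force: 0.0
```

>>> jog_arm:
  increments:
    - [0,0,1,0]
    - [0,0,1,0]
    - [0,0,1,0]
    - [0,0,0.7,0]
    - [0,0,0,0]
    - [0,0,0,0]

```text
time_s: 110.15
tcp_pos: [0.4146, -0.0456, 0.2059]
ee_rot: [[0.026, -1.0, 0.0], [-1.0, -0.026, -0.0], [0.0, -0.0, -1.0]]
wrist_force: [0.2, -0.5, 1.0]
gripper_width: 0.669
gripper_force: 0.0
```

```bash
python3 - <<'E'
from h import *
to(.414,-.047,.0335)
E
```

```text
t110.2 grasp [ 0.4146 -0.0456  0.0424] theta -88.52 grip 58.2 F [ 0.2 -0.5  1. ] j6 -15
units [0.07 0.03 0.45]
```

>>> jog_arm:
  increments:
    - [0.07,0,0.25,0]
    - [0,0,0.19,0]
    - [0,0,0,0]
    - [0,0,0,0]

```text
time_s: 110.55
tcp_pos: [0.4143, -0.0473, 0.1971]
ee_rot: [[0.025, -1.0, 0.0], [-1.0, -0.025, 0.0], [-0.0, -0.0, -1.0]]
wrist_force: [-0.4, 0.3, 0.5]
gripper_width: 0.666
gripper_force: 0.0
```

>>> jog_arm:
  increments:
    - [0,0,0,0]
    - [0,0,0,0]
    - [0,0,0,0]
    - [0,0,0,0]
  grip: 30

```text
time_s: 110.95
tcp_pos: [0.4143, -0.0473, 0.1971]
ee_rot: [[0.025, -1.0, 0.0], [-1.0, -0.025, -0.0], [0.0, -0.0, -1.0]]
wrist_force: [0.3, 0.1, 1.4]
gripper_width: 0.505
gripper_force: 30.0
```

```bash
python3 - <<'E'
from h import *
st()
E
```

```text
t111.0 grasp [ 0.4144 -0.0473  0.0336] theta -88.57 grip 43.9 F [0.3 0.1 1.4] j6 -15
```

>>> jog_arm:
  increments:
    - [0,0,-0.5,0]
    - [0,0,-1,0]
    - [0,0,-1,0]
    - [0,0,-1,0]
    - [0,0,-1,0]
    - [0,0,-1,0]
    - [0,0,-1,0]
    - [0,0,-1,0]
    - [0,0,-1,0]
    - [0,0,-1,0]

```text
time_s: 111.95
tcp_pos: [0.4139, -0.0474, 0.3874]
ee_rot: [[0.025, -1.0, -0.001], [-1.0, -0.025, 0.0], [-0.0, 0.001, -1.0]]
wrist_force: [-0.3, 0.2, -0.4]
gripper_width: 0.506
gripper_force: 30.0
```

>>> jog_arm:
  increments:
    - [0,0,-1,0]
    - [0,0,-1,0]
    - [0,0,-1,0]
    - [0,0,-1,0]
    - [0,0,-0.6,0]
    - [0,0,0,0]

```text
time_s: 112.55
tcp_pos: [0.4143, -0.0473, 0.4803]
ee_rot: [[0.025, -1.0, 0.003], [-1.0, -0.025, 0.001], [-0.001, -0.003, -1.0]]
wrist_force: [0.1, 0.4, -0.9]
gripper_width: 0.501
gripper_force: 30.0
```

```bash
python3 - <<'E'
from h import *
c='side';im=eyes.capture(c);print(find(c,im,'red',(.414,-.046),.012,.019))
c='top';im=eyes.capture(c);print(find(c,im,'blue',(.4915,.361),.004,.019),find(c,im,'yellow',(.583,.361),.004,.019))
to(.401,.361)
E
```

```text
None
(array([  0.4915,   0.3604, -89.9424]), 94.4, 45.4, 448) (array([  0.583 ,   0.3644, -89.6831]), 93.1, 46.5, 422)
t112.7 grasp [ 0.4138 -0.0472  0.3146] theta -88.58 grip 43.8 F [-0.5 -0.4 -2. ] j6 -15
units [-2.042e+01  1.300e-01  1.000e-02]
```

>>> jog_arm:
  increments:
    - [-0.97,0.01,0,0]
    - [-0.97,0.01,0,0]
    - [-0.97,0.01,0,0]
    - [-0.97,0.01,0,0]
    - [-0.97,0.01,0,0]
    - [-0.97,0.01,0,0]
    - [-0.97,0.01,0,0]
    - [-0.97,0.01,0,0]
    - [-0.97,0.01,0,0]
    - [-0.97,0.01,0,0]

```text
time_s: 113.65
tcp_pos: [0.4071, 0.1473, 0.4774]
ee_rot: [[0.025, -1.0, -0.003], [-1.0, -0.025, -0.001], [0.001, 0.003, -1.0]]
wrist_force: [-0.3, -0.1, -1.4]
gripper_width: 0.503
gripper_force: 30.0
```

>>> jog_arm:
  increments:
    - [-0.97,0,0,0]
    - [-0.97,0,0,0]
    - [-0.97,0,0,0]
    - [-0.97,0,0,0]
    - [-0.97,0,0,0]
    - [-0.97,0,0,0]
    - [-0.97,0,0,0]
    - [-0.97,0,0,0]
    - [-0.97,0,0,0]
    - [-0.97,0,0,0]

```text
time_s: 114.65
tcp_pos: [0.4025, 0.3422, 0.4788]
ee_rot: [[0.025, -1.0, -0.0], [-1.0, -0.025, -0.0], [0.0, 0.0, -1.0]]
wrist_force: [0.3, -0.5, -1.6]
gripper_width: 0.502
gripper_force: 30.0
```

>>> jog_arm:
  increments:
    - [-1,0,0,0]
    - [0,0,0,0]
    - [0,0,1,0]
    - [0,0,1,0]
    - [0,0,1,0]
    - [0,0,1,0]
    - [0,0,1,0]
    - [0,0,1,0]
    - [0,0,1,0]
    - [0,0,1,0]

```text
time_s: 115.65
tcp_pos: [0.4022, 0.3605, 0.3184]
ee_rot: [[0.025, -1.0, 0.0], [-1.0, -0.025, 0.0], [-0.0, -0.0, -1.0]]
wrist_force: [0.2, -0.5, -0.4]
gripper_width: 0.504
gripper_force: 30.0
```

>>> jog_arm:
  increments:
    - [0,0,1,0]
    - [0,0,1,0]
    - [0,0,1,0]
    - [0,0,1,0]
    - [0,0,1,0]
    - [0,0,0.5,0]
    - [0,0,0,0]
    - [0,0,0,0]

```text
time_s: 116.45
tcp_pos: [0.4024, 0.3609, 0.2095]
ee_rot: [[0.025, -1.0, 0.001], [-1.0, -0.025, 0.001], [-0.001, -0.001, -1.0]]
wrist_force: [0.0, 0.4, -0.8]
gripper_width: 0.506
gripper_force: 30.0
```

```bash
python3 - <<'E'
from h import *
to(.401,.361,.0265)
E
```

```text
t116.5 grasp [0.4025 0.361  0.046 ] theta -88.55 grip 44.0 F [ 0.   0.4 -0.8] j6 -58
units [-0.    0.08  0.98]
```

>>> jog_arm:
  increments:
    - [0,0,0.5,0]
    - [0,0,0.3,0]
    - [0,0,0.16,0]
    - [0,0,0,0]
    - [0,0,0,0]

```text
time_s: 116.95
tcp_pos: [0.4021, 0.3606, 0.1897]
ee_rot: [[0.025, -1.0, 0.0], [-1.0, -0.025, 0.0], [-0.0, -0.0, -1.0]]
wrist_force: [-0.8, 0.4, -0.6]
gripper_width: 0.501
gripper_force: 30.0
```

>>> jog_arm:
  increments:
    - [0,0,0,0]
    - [0,0,0,0]
    - [0,0,0,0]
    - [0,0,-0.5,0]
    - [0,0,-1,0]
    - [0,0,-1,0]
    - [0,0,-1,0]
    - [0,0,-1,0]
    - [0,0,-1,0]
    - [0,0,-1,0]
  grip: 58

```text
time_s: 117.95
tcp_pos: [0.402, 0.3603, 0.3215]
ee_rot: [[0.025, -1.0, 0.001], [-1.0, -0.025, 0.001], [-0.001, -0.001, -1.0]]
wrist_force: [-0.7, 0.5, -0.3]
gripper_width: 0.671
gripper_force: 0.0
```

>>> jog_arm:
  increments:
    - [0,0,-1,0]
    - [0,0,-1,0]
    - [0,0,-1,0]
    - [0,0,-1,0]
    - [0,0,-1,0]
    - [0,0,-1,0]
    - [1,0,-1,0]
    - [1,0,-1,0]
    - [1,0,0,0]
    - [1,0,0,0]

```text
time_s: 118.95
tcp_pos: [0.4037, 0.279, 0.48]
ee_rot: [[0.025, -1.0, 0.0], [-1.0, -0.025, 0.001], [-0.001, -0.0, -1.0]]
wrist_force: [0.7, 0.5, -0.4]
gripper_width: 0.668
gripper_force: 0.0
```

>>> jog_arm:
  increments:
    - [1,0,0,0]
    - [1,0,0,0]
    - [1,0,0,0]
    - [1,0,0,0]
    - [1,0,0,0]
    - [1,0,0,0]
    - [1,0,0,0]
    - [1,0,0,0]
    - [1,0,0,0]
    - [1,0,0,0]

```text
time_s: 119.95
tcp_pos: [0.4087, 0.0789, 0.4791]
ee_rot: [[0.025, -1.0, -0.001], [-1.0, -0.025, -0.001], [0.001, 0.001, -1.0]]
wrist_force: [0.9, -0.0, -0.2]
gripper_width: 0.665
gripper_force: 0.0
```

>>> jog_arm:
  increments:
    - [1,0,0,0]
    - [1,0,0,0]
    - [1,0,0,0]
    - [1,0,0,0]
    - [1,0,0,0]
    - [1,0,0,0]
    - [1,0,0,0]
    - [1,0,0,0]
    - [0,0,0,0]
    - [0,0,0,0]

```text
time_s: 120.95
tcp_pos: [0.4127, -0.0799, 0.4792]
ee_rot: [[0.023, -1.0, -0.001], [-1.0, -0.023, 0.0], [-0.0, 0.001, -1.0]]
wrist_force: [0.4, 0.1, 0.3]
gripper_width: 0.663
gripper_force: 0.0
```

```bash
python3 - <<'E'
from h import *
c='top';im=eyes.capture(c);print(find(c,im,'red',(.401,.361),.004,.019),find(c,im,'blue',(.4915,.361),.004,.019),find(c,im,'yellow',(.583,.361),.004,.019))
a=cv2.resize(im[150:255,100:240],(640,480),interpolation=cv2.INTER_CUBIC);im=eyes.capture('side');b=cv2.resize(im[90:200,190:350],(640,440))
cv2.imwrite('pics/end.png',cv2.resize(np.vstack([a,b]),(417,600)))
st()
E
```

```text
(array([ 0.4024,  0.3603, 89.7045]), 96.9, 44.3, 478) (array([  0.4915,   0.3604, -89.9424]), 94.4, 45.4, 441) (array([  0.583 ,   0.3644, -89.6831]), 93.1, 46.5, 422)
t121.0 grasp [ 0.4128 -0.0792  0.316 ] theta -88.56 grip 57.9 F [-0.3  0.   0.5] j6 -10
```

View pics/end.png

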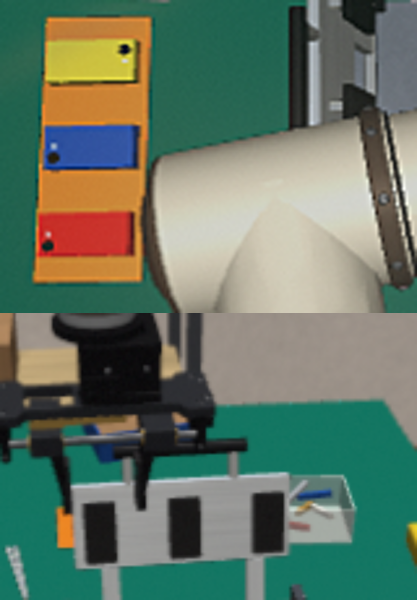

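The end picture shows yellow (90,60), blue (90,147) and red (88,233) flat on the mat with their covers on, the press arm up and the gripper clear. I'll hand in.

```bash
python3 -c "
from station import r
print(r.finish_job())"
```

```text
the job is handed in; nothing more can be done
None
```

I handed the job in at about 121 s: all three covered phones were pressed and now lie on the orange mat with the press arm back up, though the judge returned no verdict.

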